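# Wring the end block onto a gauge stack

### The arm

A 6-joint arm with a two-finger parallel gripper is mounted at the origin on the work surface. World frame = base frame: x ahead of the robot, y to its left, z up, the work surface at z = 0. Lengths are in m, angles in rad, forces in N, time in s.
With the tool pointing down it reaches from about 0.25 to 0.85 m from the base axis. Payload 12.5 kg.
Tool frame: the origin (TCP) lies midway between the tips of the shut fingers; the grasp point (between the pads) lies 19 mm behind it; z points along the fingers, x is the direction in which the jaws open and shut, and the axes are right-handed (so a half turn about z gives the same grasp; the last joint's range is limited). The gripper opens to 93 mm and grips with 3 to 60 N. Pads are 15 mm wide; open, the fingers measure 128 mm over their backs; the gripper's body (75 mm by 188 mm) begins 65 mm behind the grasp point.
Start: joints at [1.139, 0.351, 1.652, -0, 1.139, -0.085], TCP at [0.187, 0.517, 0.187] pointing down, gripper open.
Joint ranges: [-2.75, 2.75], [-0.79, 2.1], [0.01, 2.65], [-1.57, 4.71], [0.07, 3.14], [-2.87, 2.87]. Speed limits (rad/s): [2.22, 2.22, 2.79, 3.14, 3.14, 3.14].

### API

Orientations are given as a rotation vector (axis times angle).
In Python, from cell import r gives the robot as it stands.
- The arm moves only by the tool step_arm, never from a script. Its argument "plan" is a list of rows, each an object of numbers: "ax", "ay", "az": the turn, a rotation vector about the tool's x, y, z in units of 5 degrees (1.0 is 5 degrees); "x", "y", "z": the shift along the tool's x, y, z in cm; "hand": the opening in per cent of the stroke, from 0 (shut) to 100 (fully open). In form: [{"ax": .., "ay": .., "az": .., "x": .., "y": .., "z": .., "hand": ..}, ...]. A call has 1 to 8 rows; each row shifts and turns the pose as measured when the row begins, along the tool's axes as they then stand; what a row does not reach is not made up. A row lasts 1/8 s, in which the tool goes at most 62.5 mm and 10.7 degrees, less where a joint would pass 70% of its speed; a pose out of reach is approached as far as the arm can. A call with a gripper value outside its range is refused whole. The fingers move at their own pace and stop on an object; "squeeze" is the grip in N (left out, the last holds). Time passes only in rows, so rows that do not move let the fingers close. It gives the time, the measured TCP pose, the force and the opening at its end, in the units of the state.
- r.sense(): the state, without advancing time (a new reading comes with each control period).
- r.snapshot(name): name is "scene" or "top" or "wrist"; returns the picture (480x640x3 uint8, blue, green, red); there is no depth.
- r.camera_model(name): a dict with "K" (3x3 intrinsics, pixels), "dist_coeffs" ([k1, k2, p1, p2, k3] as OpenCV has them; the pictures are not rectified), "xyz" and "orientation" of the camera in the world. Camera axes: x right, y down, z forward; pixel columns grow to the right and rows downward; lengths in m; the calibration is good to about 2 mm. A picture is of the moment at which its call begins: read the wrist's pose just before it. camera_model takes no time and is no camera call; for the wrist camera it gives the pose at the moment of the call.
- r.sign_off(): hands the job in, once; it reports no verdict.
The state is a dict: "t": time; "qpos": joint angles; "joint_vel": joint speeds; "effort": joint torques, N m; "ee_pos": TCP position; "eef_rot": TCP orientation; "force": force on the tool from outside, world axes, zero at the start; "torque": the same for the moment, N m; "grip_width": opening from 0.0 (shut) to 1.0 (fully open).
Only numpy, scipy, OpenCV 4.12 (cv2) and the standard library are available. Lean on these libraries where they do the work, as an engineer would, in place of code of your own. Each camera call takes 0.05 s, during which the arm holds its last target.

### The job

Make up the 40 mm axle-height gauge for the robot car: the white end block is lying on its marked face on the granite plate, so turn it over until the blue counterbore is on top. Lay about half of its plain underside flat on the short steel block, then wring it on: slide it gently across, faces kept in contact, until the two blocks are flush all round. Do not set it straight down on top, leave the stack standing on the plate, and leave the tall block and everything else where they are.

Things in the scene. Friction and masses are not known exactly. Their poses are not given: they have to be found in the camera images.
- plate: dark grey granite surface plate, 250 (its x) by 400 (its y) by 50 mm high, fixed on the bench; origin under its centre at bench height, its top face 50 mm above; z up
- end_block: white ceramic square gauge block, 24 by 24 by 15 mm thick, about 52 g, with a small 6.6 mm hole through it; loose on the plate. Origin at the centre of its plain face (the one to be wrung), its z axis pointing from the plain face to the marked face, so z points down while it lies on its marked face and must end pointing up; x and y lie along the square's sides. All edges are square and it stands safely on any face
- end_plain (a point): centre of the end block's plain 24 by 24 mm face (same point and axes as end_block)
- end_marked (a point): centre of the end block's marked face, 15 mm along its z axis from the plain face: this face has a 14 mm wide, 4 mm deep counterbore with a bright blue floor
- base_block: the short steel square gauge block, 24 by 24 by 25 mm high, 108 g, plain 6.6 mm hole, loose and upright on the plate. Origin at the centre of its underside; z up; x and y along the square's sides
- base_top (a point): centre of the short steel block's top face, 25 mm above its underside; axes as base_block
- tall_block: the tall steel square gauge block, 24 by 24 by 40 mm high, loose and upright on the plate, not to be used. Origin at the centre of its underside; z up
- robot_car: cardboard robot chassis with a green computer board and one wheel, 220 by 150 by 105 mm high, fixed on the bench; origin under its centre
- wheel_a: loose white wheel disc with a pink tyre band, 80 mm across, 8 mm thick, lying on the bench; origin at the centre of its underside
- wheel_b: a second such wheel disc, lying on the bench
- spare_servo: loose black servo motor, 55 by 42 by 20 mm, lying on the bench; origin at the centre of its underside
- screwdriver: loose screwdriver with a red handle, 170 mm long, lying on the bench; x along the tool
- caliper: loose steel caliper with a black slide, 230 mm long (its y), 12 mm thick, lying on the bench; origin under its bar

How it is judged:
On the way:
1. the end block lies flat and marked face up on the short steel block, overlapping it only partly (centres 7 to 20 mm apart) (angle between end_marked's own z axis and vertical below 0.1 rad and horizontal distance between end_plain and base_top between 0.007 and 0.02 m and z of end_plain in the frame of base_top between -0.0015 and 0.0015 m and contact force between end_block and base_block above 0.1 N), for 0.1 s.
At the end, for the whole second after the job is handed in: The end block lies marked face up on the short steel block, flush all round: centres within 2.5 mm sideways, faces in contact (gap under 1.2 mm), sides parallel within 0.08 rad (any quarter turn), level within 0.05 rad; the short steel block stands upright on the plate; both are at rest (angle between each of end_marked, base_block's own z axis and vertical below 0.05 rad and horizontal distance between end_plain and base_top below 0.0025 m and z of end_plain in the frame of base_top between -0.0012 and 0.0012 m and (angle between the x axis of end_block and the x axis of base_block, either way round below 0.08 rad or angle between the x axis of end_block and the y axis of base_block, either way round below 0.08 rad) and z of base_block in the frame of plate between 0.0485 and 0.0515 m and linear speed of each of end_block, base_block below 0.01 m/s); the robot touches nothing.
It fails at once if the end block is set straight down on the short steel block, or lifted off again, instead of being slid on (centres within 5 mm while the faces are 2.5 to 30 mm apart) (horizontal distance between end_plain and base_top below 0.005 m and z of end_plain in the frame of base_top between 0.0025 and 0.03 m).
It fails at once if the two blocks are pressed or knocked together with more than 60 N (contact force between end_block and base_block above 60 N).
It fails at once if the tall block is moved more than 15 mm (distance of tall_block from where it was at the start of the episode above 0.015 m).
It fails at once if a wheel, the spare servo, the screwdriver or the caliper is moved more than 25 mm (distance of any of wheel_a, wheel_b, spare_servo, screwdriver, caliper from where it was at the start of the episode above 0.025 m).
It also fails if it takes over 72 s, if anything falls off the work surface, if the arm or the gripper's body presses on something with over 40 N, if the wrist force passes 120 N, or if a joint passes its speed limit or range.

## Working session

There is one attempt and no reset: what is moved stays moved. The work goes in short steps, Python scripts to look and compute and a tool call to move; the robot and the scene stay as the last step left them, time stands still between calls to the robot, and variables do not carry over. Pictures are saved under pics/ and viewed, and the job is handed in when it is done.

Besides the shell and the picture viewer there is one more tool, called after ">>>" as name(argument=value, ...), one argument or row to a line, values as JSON. step_arm: Moves the arm, as the interface text tells. Its arguments: {"type":"object","properties":{"plan":{"type":"array"},"squeeze":{"type":"number"}},"required":["plan"]}

```bash
ls; mkdir -p pics
python3 - <<'E'
from cell import r
import cv2
print(r.sense())
for n in ("scene","top","wrist"):
    m=r.camera_model(n); print(n,m)
    cv2.imwrite(f"pics/{n}0.png",r.snapshot(n))
E
```

```text
pics
{'t': 0.0, 'qpos': array([ 1.13942874e+00,  3.51234549e-01,  1.65239714e+00, -2.45633561e-06,
        1.13908615e+00, -8.46030339e-02]), 'joint_vel': array([ 0.00025996,  0.00023897,  0.0001684 , -0.00060971,  0.00033576,
       -0.00108279]), 'effort': array([-3.02895744e-03, -4.97322214e+01, -2.85234708e+01,  6.97476044e-02,
        2.58191727e-02, -7.29170665e-05]), 'ee_pos': array([0.18674692, 0.51693915, 0.18681261]), 'eef_rot': array([ 2.57090061e+00,  1.80457811e+00, -1.52523585e-03]), 'force': array([-0.49846302, -1.14996515, -0.85633935]), 'torque': array([-0.0072061 , -0.00610368,  0.0068176 ]), 'grip_width': 1.0021964060166626}
scene {'K': array([[452.814011  ,   0.        , 320.33411038],
       [  0.        , 452.814011  , 238.49746989],
       [  0.        ,   0.        ,   1.        ]]), 'dist_coeffs': array([-0.07333987,  0.        ,  0.        ,  0.        ,  0.        ]), 'xyz': array([1.3954961 , 0.26876883, 0.7203243 ]), 'orientation': array([-1.47545655, -1.90961224,  0.95220762])}
top {'K': array([[559.52423903,   0.        , 316.42944001],
       [  0.        , 559.52423903, 241.88059663],
       [  0.        ,   0.        ,   1.        ]]), 'dist_coeffs': array([0.05631907, 0.        , 0.        , 0.        , 0.        ]), 'xyz': array([0.33569081, 0.02940571, 1.23296212]), 'orientation': array([-2.09828892,  2.12604275, -0.19744771])}
wrist {'K': array([[332.20635187,   0.        , 317.71430143],
       [  0.        , 332.20635187, 231.4702556 ],
       [  0.        ,   0.        ,   1.        ]]), 'dist_coeffs': array([-0.05962855,  0.        ,  0.        ,  0.        ,  0.        ]), 'xyz': array([0.11320762, 0.54366562, 0.3852648 ]), 'orientation': array([2.37257723, 1.66327977, 0.2371358 ])}
```

View pics/scene0.png

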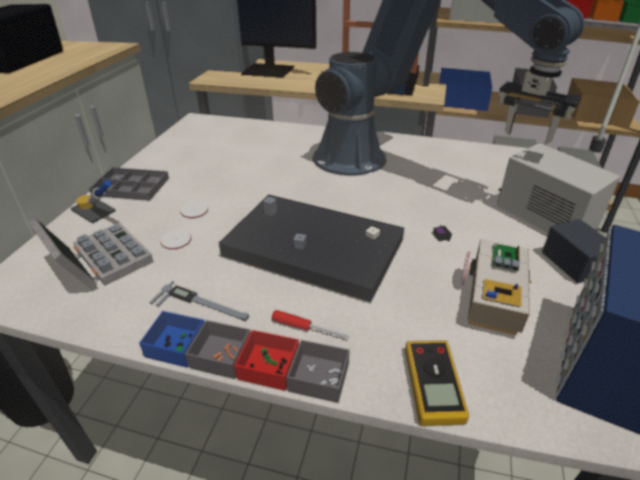

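View pics/top0.png

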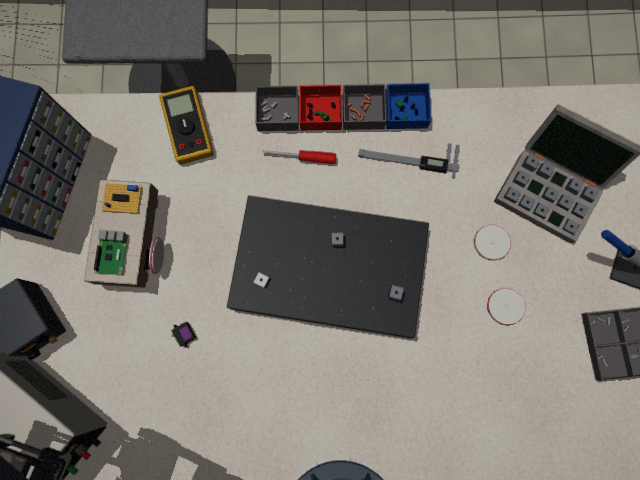

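View pics/wrist0.png

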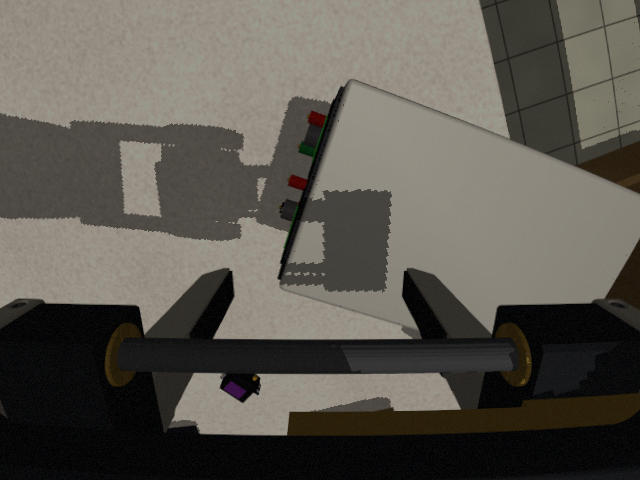

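The top view shows the white block at about (261,280) and two steel blocks at about (337,239) and (397,293), all on the dark plate. Next I measure them.

```bash
cat > h.py <<'E'
import numpy as np, cv2
from scipy.spatial.transform import Rotation as R
def ray(m,uv):
    uv=np.asarray(uv,float).reshape(-1,1,2)
    n=cv2.undistortPoints(uv,m["K"],m["dist_coeffs"]).reshape(-1,2)
    d=np.c_[n,np.ones(len(n))]@R.from_rotvec(m["orientation"]).as_matrix().T
    return m["xyz"],d
def onz(m,uv,z):
    c,d=ray(m,uv); return c+d*((z-c[2])/d[:,2])[:,None]
def proj(m,P):
    Rm=R.from_rotvec(m["orientation"]).as_matrix()
    rv=cv2.Rodrigues(Rm.T)[0]; t=-Rm.T@m["xyz"]
    return cv2.projectPoints(np.asarray(P,float).reshape(-1,3),rv,t,m["K"],m["dist_coeffs"])[0].reshape(-1,2)
def crop(img,x0,y0,w,h,f,name):
    cv2.imwrite(name,cv2.resize(img[y0:y0+h,x0:x0+w],None,fx=f,fy=f,interpolation=cv2.INTER_CUBIC))
E
python3 - <<'E'
from cell import r
from h import *
t=cv2.imread("pics/top0.png"); s=cv2.imread("pics/scene0.png")
crop(t,225,190,210,155,3.5,"pics/topc.png"); crop(s,215,185,200,115,4,"pics/scenec.png")
m=r.camera_model("top"); g=t.astype(int).sum(2)
# plate
mask=((g<240)).astype(np.uint8)
mask[:185]=0; mask[345:]=0; mask[:,:220]=0;mask[:,440:]=0
c=max(cv2.findContours(mask,0,2)[0],key=cv2.contourArea)
rc=cv2.minAreaRect(c); b=cv2.boxPoints(rc); P=onz(m,b,.05); print(rc); print(P.round(3)); print([np.linalg.norm(P[i]-P[i-1]) for i in range(4)])
pm=cv2.erode(cv2.fillPoly(np.zeros_like(mask),[c],1),np.ones((5,5)))
for th in (240,):
  bl=((g>th)&(pm>0)).astype(np.uint8)
  for c in cv2.findContours(bl,0,2)[0]:
    if cv2.contourArea(c)>40:
      rc=cv2.minAreaRect(c); print(rc)
      for z in(.065,.075,.09):
        q=onz(m,cv2.boxPoints(rc),z); e=q[1]-q[0]
        print(z,q.mean(0).round(4),[round(1e3*np.linalg.norm(q[i]-q[i-1]),1) for i in range(2)],np.degrees(np.arctan2(e[1],e[0])).round(1))
E
```

```text
((329.714599609375, 266.37774658203125), (190.8552703857422, 117.73772430419922), 9.147080421447754)
[[ 0.431  0.233  0.05 ]
 [ 0.684  0.197  0.05 ]
 [ 0.61  -0.211  0.05 ]
 [ 0.363 -0.159  0.05 ]]
[np.float64(0.3984445649045877), np.float64(0.2561145528979214), np.float64(0.4153986751821025), np.float64(0.25197528841336403)]
((396.0384521484375, 291.8077087402344), (11.374736785888672, 11.7669677734375), 11.309932708740234)
0.065 [ 0.4614 -0.1232  0.065 ] [np.float64(23.4), np.float64(24.7)] -13.4
0.075 [ 0.4604 -0.1219  0.075 ] [np.float64(23.2), np.float64(24.5)] -13.4
0.09 [ 0.4588 -0.1199  0.09  ] [np.float64(22.9), np.float64(24.2)] -13.4
((260.60003662109375, 279.3000183105469), (12.074766159057617, 12.521980285644531), 26.56505012512207)
0.065 [0.4915 0.1598 0.065 ] [np.float64(25.6), np.float64(26.2)] -26.1
0.075 [0.4901 0.1587 0.075 ] [np.float64(25.4), np.float64(26.0)] -26.1
0.09 [0.4881 0.157  0.09  ] [np.float64(25.0), np.float64(25.7)] -26.1
((337.0, 238.0), (10.0, 10.0), 90.0)
0.065 [ 0.5778 -0.0024  0.065 ] [np.float64(21.8), np.float64(21.3)] -90.8
0.075 [ 0.5757 -0.0022  0.075 ] [np.float64(21.6), np.float64(21.2)] -90.8
0.09 [ 0.5726 -0.0017  0.09  ] [np.float64(21.3), np.float64(20.9)] -90.8
```

View pics/topc.png

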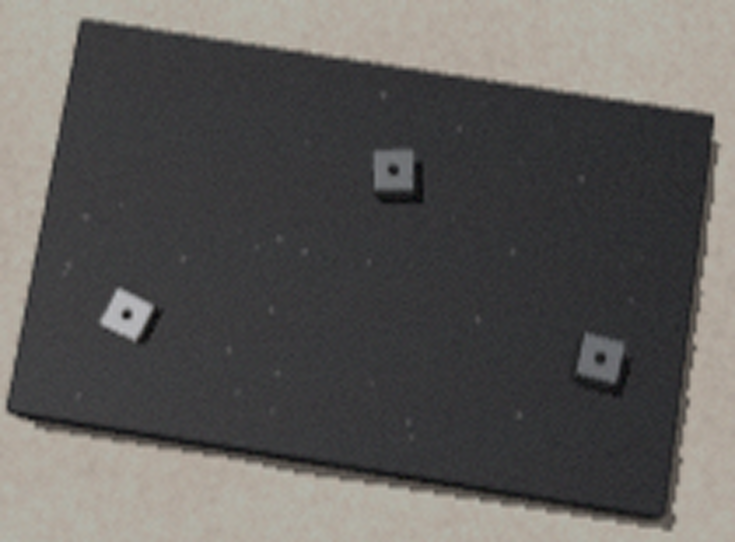

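View pics/scenec.png

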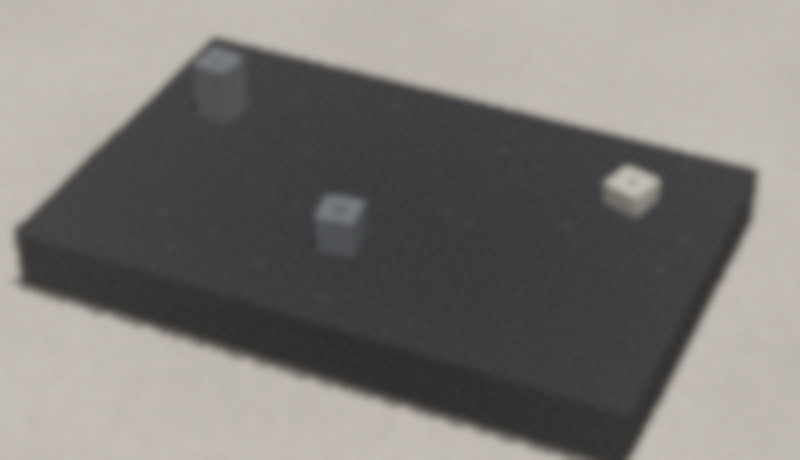

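```bash
cat >> h.py <<'E'
def tool(yaw,tilt=0):
    """tool-down with jaw axis x at yaw (deg); then turned by tilt deg about tool x"""
    Rz=R.from_euler('z',yaw,degrees=True); return Rz*R.from_euler('x',180,degrees=True)*R.from_euler('x',tilt,degrees=True)
def go(s,pos,Rt):
    Rc=R.from_rotvec(s["eef_rot"]); d=Rc.inv().apply(np.asarray(pos)-s["ee_pos"])*100
    a=np.degrees((Rc.inv()*Rt).as_rotvec())/5
    print("tcp",s["ee_pos"].round(4),"shift cm",d.round(2),"turn u",a.round(2),"F",s["force"].round(1),"w",round(s["grip_width"],3),"t",round(s["t"],2))
E
python3 - <<'E'
from cell import r
from h import *
print(R.from_rotvec(r.sense()["eef_rot"]).as_matrix().round(3))
go(r.sense(),[.4915,.16,.187],tool(64))
E
```

```text
[[ 0.34   0.94  -0.   ]
 [ 0.94  -0.34  -0.001]
 [-0.001 -0.    -1.   ]]
tcp [0.1868 0.517  0.187 ] shift cm [-2.322e+01  4.079e+01  1.000e-02] turn u [-0.    0.01  1.23] F [ 0.2  0.6 -0.6] w 1.002 t 0.15
```

>>> step_arm(
  plan=[
    {"x": -2.9, "y": 5.1},
    {"x": -2.9, "y": 5.1},
    {"x": -2.9, "y": 5.1},
    {"x": -2.9, "y": 5.1},
    {"x": -2.9, "y": 5.1},
    {"x": -2.9, "y": 5.1},
    {"x": -2.9, "y": 5.1},
    {"x": -2.9, "y": 5.1, "az": 1.2},
  ],
)

```text
$.plan[0]: bad value
```

Run:
```python
from cell import r
from h import *
s=r.sense(); go(s,[.4915,.16,.16],tool(64))
m=r.camera_model("wrist"); im=r.snapshot("wrist"); cv2.imwrite("pics/w1.png",im); print(m["xyz"])
```

```text
tcp [0.1868 0.517  0.187 ] shift cm [-23.22  40.79   2.71] turn u [-0.    0.01  1.23] F [ 0.2  0.6 -0.6] w 1.002 t 0.15
[0.11321677 0.54368597 0.38533722]
```

View pics/w1.png

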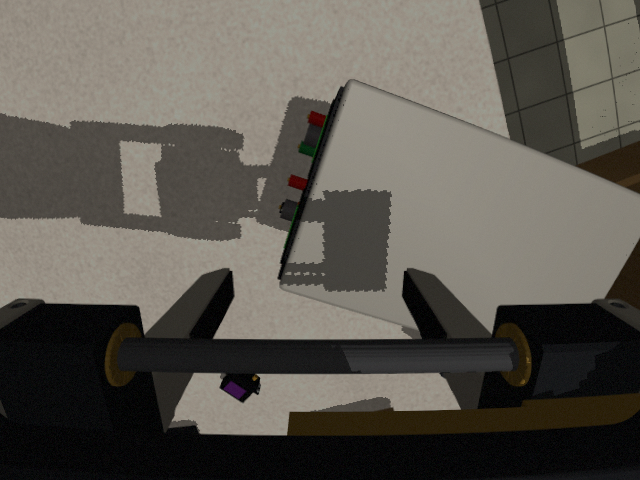

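>>> step_arm(
  plan=[
    {"ax": 0, "ay": 0, "az": 0, "x": -2.9, "y": 5.1, "z": 0, "hand": 100},
    {"ax": 0, "ay": 0, "az": 0, "x": -2.9, "y": 5.1, "z": 0, "hand": 100},
    {"ax": 0, "ay": 0, "az": 0, "x": -2.9, "y": 5.1, "z": 0, "hand": 100},
    {"ax": 0, "ay": 0, "az": 0, "x": -2.9, "y": 5.1, "z": 0, "hand": 100},
    {"ax": 0, "ay": 0, "az": 0, "x": -2.9, "y": 5.1, "z": 0, "hand": 100},
    {"ax": 0, "ay": 0, "az": 0, "x": -2.9, "y": 5.1, "z": 0, "hand": 100},
    {"ax": 0, "ay": 0, "az": 0, "x": -2.9, "y": 5.1, "z": 0, "hand": 100},
    {"ax": 0, "ay": 0, "az": 1.2, "x": -2.9, "y": 5.1, "z": 0, "hand": 100},
  ],
)

```text
t: 1.2
ee_pos: [0.4991, 0.1519, 0.1869]
eef_rot: [2.658, 1.674, 0.001]
force: [0.3, 1.0, -0.2]
grip_width: 0.999
```

Run:
```python
from cell import r
from h import *
s=r.sense(); go(s,[.4915,.16,.16],tool(64))
m=r.camera_model("wrist"); im=r.snapshot("wrist"); cv2.imwrite("pics/w2.png",im); print(m["xyz"])
```

```text
tcp [0.4991 0.1519 0.1869] shift cm [ 0.4  -1.03  2.69] turn u [ 0.01 -0.01  0.08] F [ 0.3  1.  -0.2] w 0.999 t 1.2
[0.42830586 0.18563265 0.38522228]
```

View pics/w2.png

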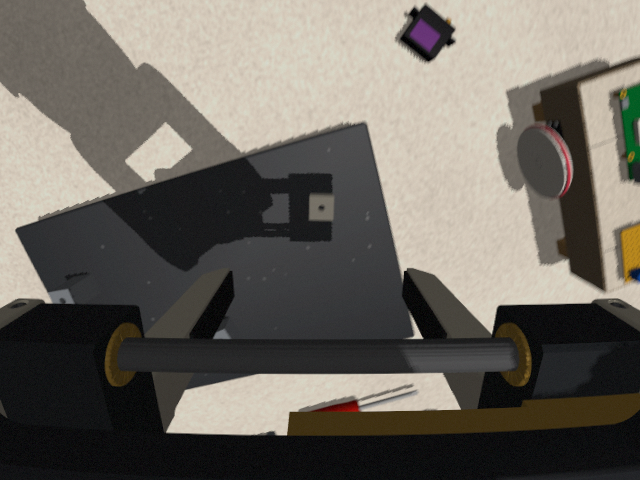

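```bash
cat >> h.py <<'E'
def white(im,m,z,box,th=250,sat=60):
    x0,y0,x1,y1=box
    hsv=cv2.cvtColor(im,cv2.COLOR_BGR2HSV); mk=((im.astype(int).sum(2)>th)).astype(np.uint8)
    k=np.zeros_like(mk); k[y0:y1,x0:x1]=mk[y0:y1,x0:x1]
    c=max(cv2.findContours(k,0,2)[0],key=cv2.contourArea); rc=cv2.minAreaRect(c)
    q=onz(m,cv2.boxPoints(rc),z); e=q[1]-q[0]
    print(rc,"ctr",q.mean(0).round(4),"sides",[round(1e3*np.linalg.norm(q[i]-q[i-1]),1) for i in (1,2)],"yaw",(np.degrees(np.arctan2(e[1],e[0]))%90).round(1))
    return q
E
python3 - <<'E'
from cell import r
from h import *
m=r.camera_model("wrist"); im=cv2.imread("pics/w2.png")
crop(im,280,170,80,75,8,"pics/w2c.png")
white(im,m,.065,(290,180,350,240),220)
white(im,m,.065,(290,180,350,240),300)
E
```

```text
((322.0, 207.0), (26.0, 26.0), 90.0) ctr [0.4966 0.1548 0.065 ] sides [np.float64(25.3), np.float64(26.1)] yaw 63.8
((321.5, 208.0), (22.0, 23.0), 90.0) ctr [0.4972 0.1539 0.065 ] sides [np.float64(22.4), np.float64(22.1)] yaw 63.8
```

View pics/w2c.png

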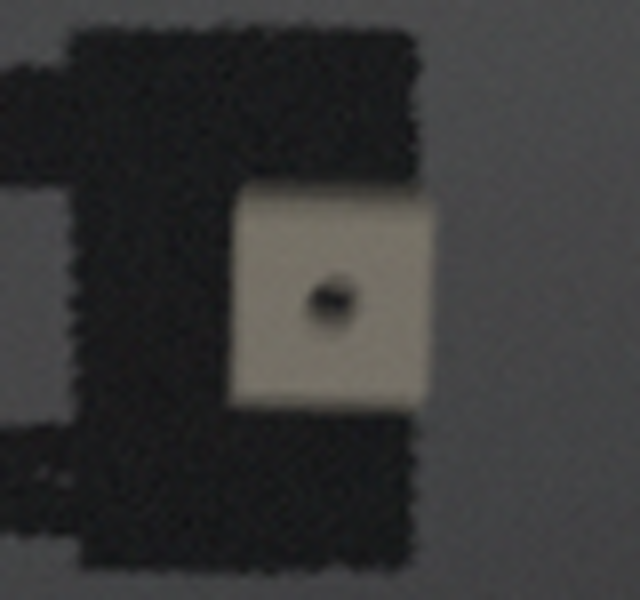

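Run:
```python
from cell import r
from h import *
for i in range(2):
    m=r.camera_model("wrist"); s=r.sense(); im=r.snapshot("wrist"); 
    go(s,[.4915,.16,.16],tool(64)); print(m["xyz"],m["orientation"])
    q=white(im,m,.065,(290,180,350,240),260); print(r.sense()["joint_vel"].round(3))
for z in (.05,.065): print(proj(r.camera_model("top"),[*q.mean(0)[:2],z]), proj(r.camera_model("scene"),[*q.mean(0)[:2],z]))
b=proj(r.camera_model("scene"),[.4915,.16,.065]);print(b)
```

```text
tcp [0.5028 0.1474 0.1869] shift cm [ 0.63 -1.58  2.68] turn u [ 0.03 -0.   -0.02] F [-0.  -4.4 -0.1] w 1.0 t 1.25
[0.43196449 0.18206798 0.38501204] [2.45193547 1.52626039 0.22103801]
((324.5, 201.0), (24.0, 25.0), 90.0) ctr [0.4922 0.1596 0.065 ] sides [np.float64(24.2), np.float64(23.9)] yaw 63.8
[ 0.085 -0.027  0.051  0.023  0.004  0.005]
tcp [0.5007 0.1499 0.1866] shift cm [ 0.51 -1.27  2.66] turn u [ 0.02 -0.    0.02] F [-1.   1.2  0.2] w 1.002 t 1.3
[0.42999564 0.18411593 0.3848895 ] [2.45042969 1.53184146 0.22080437]
((323.0, 204.0), (24.0, 24.0), 90.0) ctr [0.4919 0.1595 0.065 ] sides [np.float64(23.3), np.float64(24.0)] yaw 64.0
[ 0.065 -0.021  0.032  0.01   0.003  0.002]
[[261.50174189 279.98767263]] [[371.38864757 234.07213156]]
[[260.72444924 279.06174002]] [[371.77790125 229.18301653]]
[[371.98829905 229.10926722]]
```

>>> step_arm(
  plan=[
    {"ax": 0, "ay": 0, "az": 0, "x": 0.3, "y": -0.6, "z": 3, "hand": 60},
    {"ax": 0, "ay": 0, "az": 0, "x": 0.2, "y": -0.4, "z": 3, "hand": 60},
    {"ax": 0, "ay": 0, "az": 0, "x": 0, "y": -0.2, "z": 3, "hand": 60},
    {"ax": 0, "ay": 0, "az": 0, "x": 0, "y": 0, "z": 2, "hand": 60},
    {"ax": 0, "ay": 0, "az": 0, "x": 0, "y": 0, "z": 0.5, "hand": 60},
    {"ax": 0, "ay": 0, "az": 0, "x": 0, "y": 0, "z": 0, "hand": 60},
  ],
)

```text
t: 2.1
ee_pos: [0.4868, 0.1665, 0.069]
eef_rot: [-2.652, -1.682, -0.0]
force: [-0.3, -0.8, -0.9]
grip_width: 0.601
```

Run:
```python
from cell import r
from h import *
s=r.sense(); go(s,[.492,.1596,.054],tool(64))
```

```text
tcp [0.4868 0.1665 0.069 ] shift cm [-0.4   0.76  1.5 ] turn u [-0.01 -0.01  0.15] F [-0.3 -0.8 -0.9] w 0.601 t 2.1
```

>>> step_arm(
  plan=[
    {"ax": 0, "ay": 0, "az": 0.1, "x": -0.3, "y": 0.5, "z": 0, "hand": 60},
    {"ax": 0, "ay": 0, "az": 0, "x": 0, "y": 0, "z": 0.5, "hand": 60},
    {"ax": 0, "ay": 0, "az": 0, "x": 0, "y": 0, "z": 0.5, "hand": 60},
    {"ax": 0, "ay": 0, "az": 0, "x": 0, "y": 0, "z": 0, "hand": 60},
  ],
)

```text
t: 2.6
ee_pos: [0.4913, 0.1617, 0.0603]
eef_rot: [2.661, 1.67, 0.005]
force: [-0.8, 0.7, -0.1]
grip_width: 0.6
```

Run:
```python
from cell import r
from h import *
s=r.sense(); go(s,[.492,.1596,.054],tool(64))
```

```text
tcp [0.4913 0.1617 0.0603] shift cm [-0.16  0.16  0.63] turn u [ 0.02 -0.03  0.05] F [-0.8  0.7 -0.1] w 0.6 t 2.6
```

>>> step_arm(
  plan=[
    {"ax": 0, "ay": 0, "az": 0, "x": -0.1, "y": 0.1, "z": 0.4, "hand": 60},
    {"ax": 0, "ay": 0, "az": 0, "x": 0, "y": 0, "z": 0.2, "hand": 50},
    {"ax": 0, "ay": 0, "az": 0, "x": 0, "y": 0, "z": 0, "hand": 35},
    {"ax": 0, "ay": 0, "az": 0, "x": 0, "y": 0, "z": 0, "hand": 15},
    {"ax": 0, "ay": 0, "az": 0, "x": 0, "y": 0, "z": 0, "hand": 15},
    {"ax": 0, "ay": 0, "az": 0, "x": 0, "y": 0, "z": 0, "hand": 15},
  ],
  squeeze=15,
)

```text
t: 3.35
ee_pos: [0.4918, 0.1603, 0.0539]
eef_rot: [2.661, 1.671, 0.005]
force: [-0.5, 0.3, -0.3]
grip_width: 0.161
```

Run:
```python
from cell import r
from h import *
s=r.sense(); go(s,[.492,.1596,.054],tool(64))
```

```text
tcp [0.4918 0.1603 0.0539] shift cm [-0.05  0.05 -0.01] turn u [ 0.02 -0.03  0.05] F [-0.5  0.3 -0.3] w 0.161 t 3.35
```

Run:
```python
from cell import r
from h import *
im=r.snapshot("wrist"); cv2.imwrite("pics/w3.png",im)
t=r.snapshot("top"); crop(t,225,190,210,155,3.5,"pics/top3.png"); print(r.sense()["grip_width"])
```

```text
0.15585944909684174
```

View pics/w3.png

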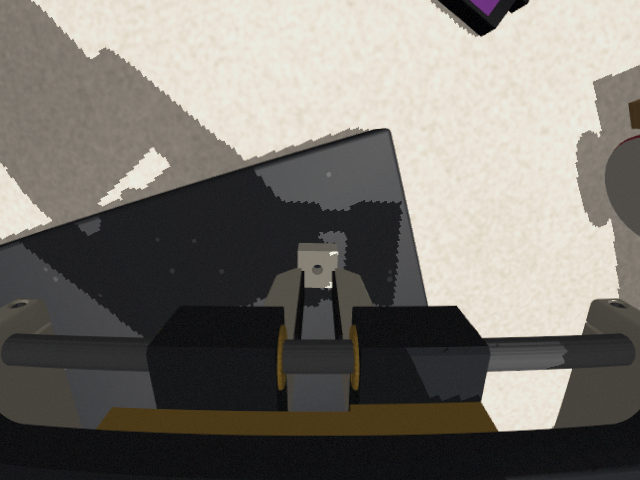

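View pics/top3.png

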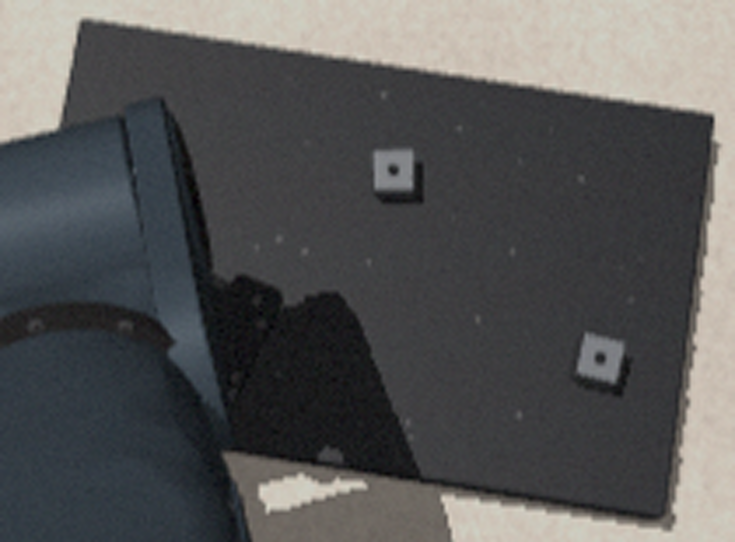

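Run:
```python
from cell import r
from h import *
m=r.camera_model("wrist"); s=r.sense()
im=cv2.imread("pics/w3.png"); crop(im,260,220,120,100,6,"pics/w3c.png")
go(s,[.492,.1596,.054],tool(64))
Rm=R.from_rotvec(s["eef_rot"])
print("tcp px",proj(m,s["ee_pos"]), [proj(m,[.492,.1596,z]).round(0) for z in (.05,.065)])
for dx in(-.012,.012):
  for dy in (-.012,.012):
    print(proj(m,np.array([.492,.1596,.065])+Rm.apply([dx,dy,0])).round(0))
```

```text
tcp [0.4919 0.1603 0.054 ] shift cm [-0.06  0.04 -0.  ] turn u [ 0.02 -0.03  0.05] F [-0.  -0.6 -0.1] w 0.156 t 3.45
tcp px [[318.14897439 261.51495024]] [array([[317., 260.]]), array([[317., 269.]])]
[[297. 250.]]
[[298. 287.]]
[[337. 250.]]
[[337. 287.]]
```

View pics/w3c.png

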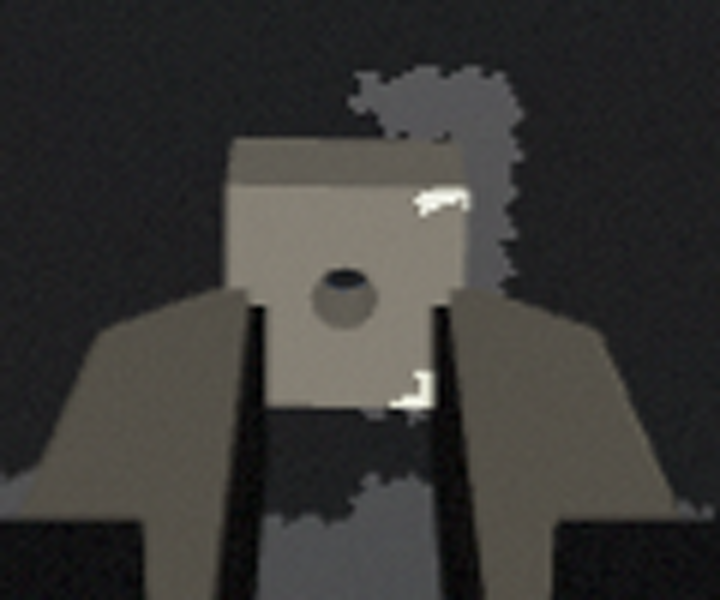

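>>> step_arm(
  plan=[
    {"ax": 0, "ay": 0, "az": 0, "x": 0, "y": 0, "z": 0, "hand": 5},
    {"ax": 0, "ay": 0, "az": 0, "x": 0, "y": 0, "z": 0, "hand": 5},
  ],
  squeeze=15,
)

```text
t: 3.7
ee_pos: [0.4919, 0.1603, 0.054]
eef_rot: [2.66, 1.67, 0.005]
force: [-0.0, 0.5, -0.2]
grip_width: 0.055
```

Run:
```python
from cell import r
from h import *
im=r.snapshot("wrist");crop(im,260,220,120,100,6,"pics/w4c.png")
```

```text
(no output)
```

View pics/w4c.png

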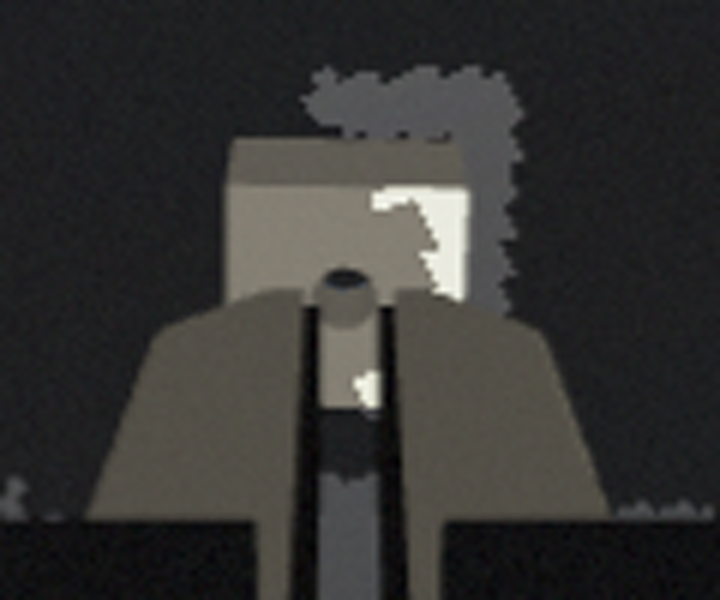

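Run:
```python
from cell import r
from h import *
s=r.sense(); im=r.snapshot("scene");m=r.camera_model("scene")
p=proj(m,[s["ee_pos"],s["ee_pos"]+[0,0,.019]]); print(p, proj(m,[[.492,.1596,.05],[.492,.1596,.065]]))
x,y=p[0].astype(int); crop(im,x-60,y-60,120,90,6,"pics/s4c.png")
w=cv2.imread("pics/w2.png"); crop(w,190,250,260,180,3,"pics/w2f.png")
```

```text
[[371.79623305 232.81206322]
 [372.29520924 226.57890109]] [[371.40463993 234.09021084]
 [371.79404694 229.20098013]]
```

View pics/s4c.png

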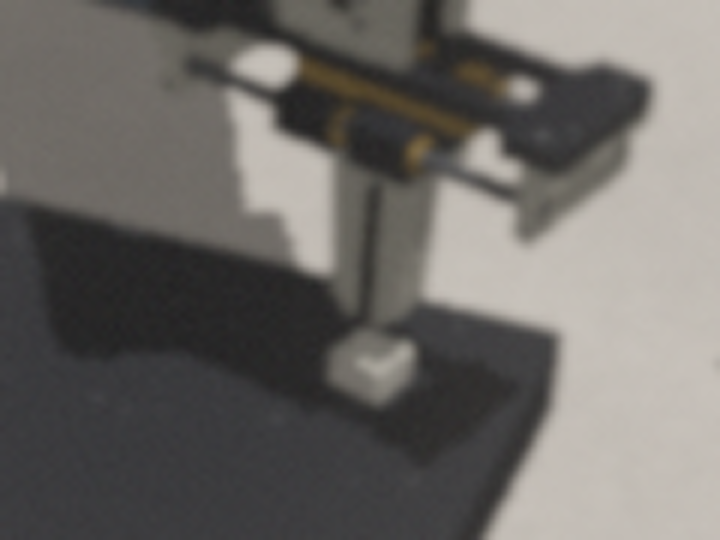

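View pics/w2f.png

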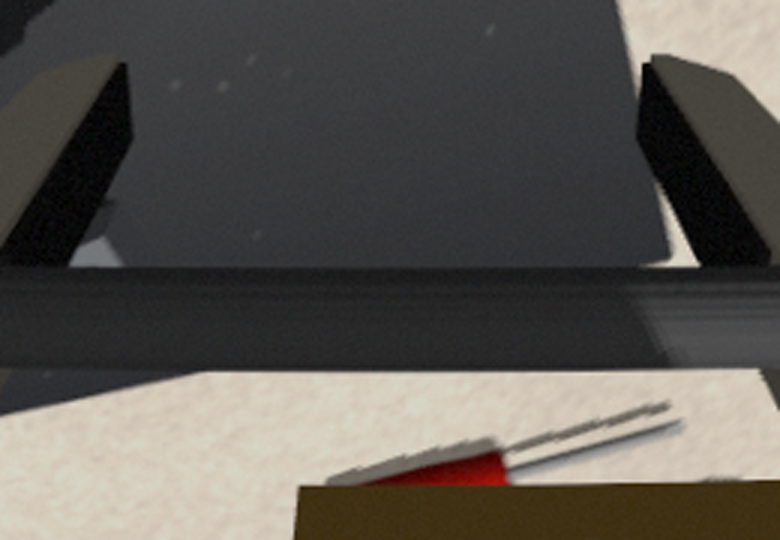

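>>> step_arm(
  plan=[
    {"ax": 0, "ay": 0, "az": 0, "x": 0, "y": 0, "z": -0.3, "hand": 60},
    {"ax": 0, "ay": 0, "az": 0, "x": 0, "y": 0, "z": 0, "hand": 60},
    {"ax": 0, "ay": 0, "az": 0, "x": 0, "y": 0, "z": 0, "hand": 60},
    {"ax": 0, "ay": 0, "az": 0, "x": 0, "y": 0, "z": 1.0, "hand": 60},
    {"ax": 0, "ay": 0, "az": 0, "x": 0, "y": 0, "z": 1.0, "hand": 60},
    {"ax": 0, "ay": 0, "az": 0, "x": 0, "y": 0, "z": 0.3, "hand": 60},
    {"ax": 0, "ay": 0, "az": 0, "x": 0, "y": 0, "z": 0, "hand": 60},
  ],
)

```text
t: 4.68
ee_pos: [0.4915, 0.1602, 0.0319]
eef_rot: [-2.66, -1.67, -0.004]
force: [0.5, -0.7, -0.1]
grip_width: 0.6
```

Run:
```python
from cell import r
from h import *
s=r.sense(); go(s,[.492,.1596,.021],tool(64)); im=r.snapshot("wrist"); crop(im,220,220,200,130,4,"pics/w5c.png")
im=r.snapshot("scene");crop(im,312,172,120,90,6,"pics/s5c.png")
```

```text
tcp [0.4915 0.1602 0.0319] shift cm [-0.04  0.07  1.09] turn u [ 0.01 -0.02  0.05] F [ 0.5 -0.7 -0.1] w 0.6 t 4.67
```

View pics/w5c.png

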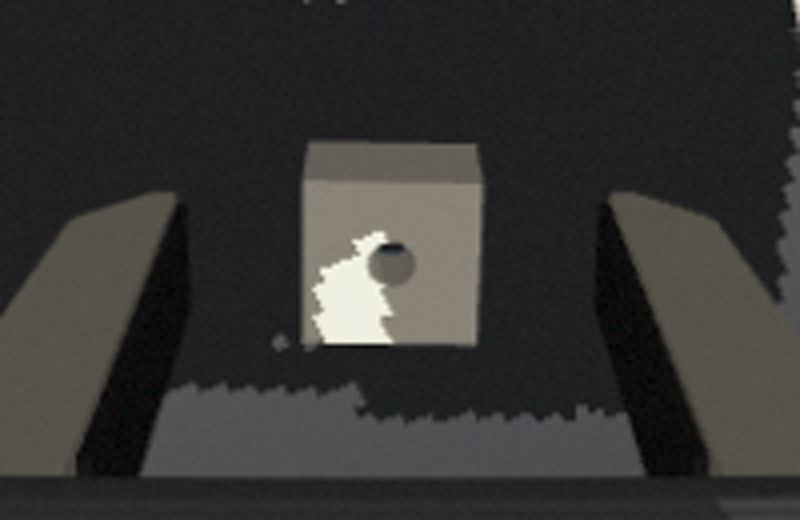

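View pics/s5c.png

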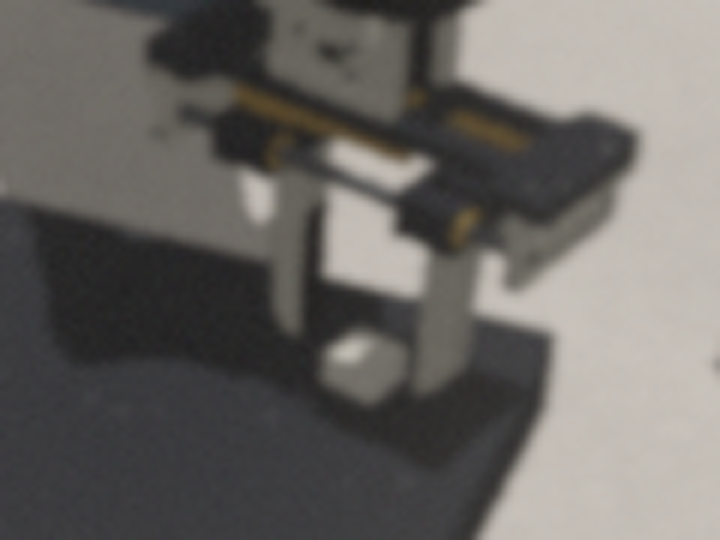

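>>> step_arm(
  plan=[
    {"ax": 0, "ay": 0, "az": 0, "x": 0, "y": 0, "z": 0.5, "hand": 60},
    {"ax": 0, "ay": 0, "az": 0, "x": 0, "y": 0, "z": 0.4, "hand": 60},
    {"ax": 0, "ay": 0, "az": 0, "x": 0, "y": 0, "z": 0.1, "hand": 60},
    {"ax": 0, "ay": 0, "az": 0, "x": 0, "y": 0, "z": 0, "hand": 60},
  ],
)

```text
t: 5.28
ee_pos: [0.492, 0.1604, 0.022]
eef_rot: [2.66, 1.67, 0.006]
force: [1.2, 0.3, 0.4]
grip_width: 0.597
```

Run:
```python
from cell import r
from h import *
s=r.sense(); go(s,[.492,.1596,.021],tool(64)); im=r.snapshot("wrist"); crop(im,220,220,200,130,4,"pics/w6c.png")
```

```text
tcp [0.492  0.1604 0.022 ] shift cm [-0.07  0.03  0.1 ] turn u [ 0.02 -0.03  0.05] F [1.2 0.3 0.4] w 0.597 t 5.28
```

View pics/w6c.png

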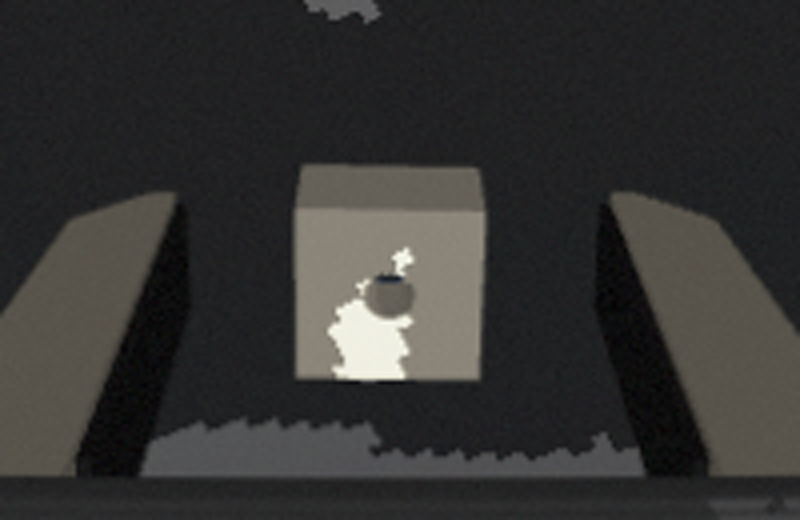

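>>> step_arm(
  plan=[
    {"ax": 0, "ay": 0, "az": 0, "x": 0, "y": 0, "z": 0.25, "hand": 60},
    {"ax": 0, "ay": 0, "az": 0, "x": 0, "y": 0, "z": 0.1, "hand": 60},
  ],
)

```text
t: 5.58
ee_pos: [0.4922, 0.1604, 0.019]
eef_rot: [2.66, 1.67, 0.006]
force: [-3.8, -0.9, 14.3]
grip_width: 0.599
```

>>> step_arm(
  plan=[
    {"ax": 0, "ay": 0, "az": 0, "x": 0, "y": 0, "z": 0.15, "hand": 60},
    {"ax": 0, "ay": 0, "az": 0, "x": 0, "y": 0, "z": 0.1, "hand": 60},
  ],
)

```text
t: 5.82
ee_pos: [0.4922, 0.1604, 0.019]
eef_rot: [2.66, 1.67, 0.006]
force: [-4.7, -0.8, 14.4]
grip_width: 0.6
```

>>> step_arm(
  plan=[
    {"ax": 0, "ay": 0, "az": 0, "x": 0, "y": 0, "z": -0.35, "hand": 60},
    {"ax": 0, "ay": 0, "az": 0, "x": 0, "y": 0, "z": 0, "hand": 40},
    {"ax": 0, "ay": 0, "az": 0, "x": 0, "y": 0, "z": 0, "hand": 15},
    {"ax": 0, "ay": 0, "az": 0, "x": 0, "y": 0, "z": 0, "hand": 15},
    {"ax": 0, "ay": 0, "az": 0, "x": 0, "y": 0, "z": 0, "hand": 15},
  ],
  squeeze=15,
)

```text
t: 6.45
ee_pos: [0.4922, 0.1604, 0.0224]
eef_rot: [2.66, 1.67, 0.006]
force: [0.5, 0.3, 2.6]
grip_width: 0.261
```

```bash
sed -i 's/^def go(/L=0.031\ndef tip(s): return s["ee_pos"]-L*R.from_rotvec(s["eef_rot"]).apply([0,0,1])\ndef gotip(s,p,Rt):\n    print("tip",tip(s).round(4)); go(s,np.asarray(p)+L*Rt.apply([0,0,1]),Rt)\ndef go(/' h.py
python3 - <<'E'
from cell import r
from h import *
s=r.sense(); gotip(s,[.492,.1596,.09],tool(108.))
E
```

```text
tip [0.4921 0.1603 0.0534]
tcp [0.4922 0.1604 0.0224] shift cm [-0.07  0.03 -3.66] turn u [ 0.04 -0.02 -8.75] F [0.5 0.3 2.6] w 0.261 t 6.45
```

>>> step_arm(
  plan=[
    {"ax": 0, "ay": 0, "az": 0, "x": 0, "y": 0, "z": -1.0, "hand": 15},
    {"ax": 0, "ay": 0, "az": -1.0, "x": 0, "y": 0, "z": -1.0, "hand": 15},
    {"ax": 0, "ay": 0, "az": -1.5, "x": 0, "y": 0, "z": -0.5, "hand": 15},
    {"ax": 0, "ay": 0, "az": -1.5, "x": 0, "y": 0, "z": 0, "hand": 15},
    {"ax": 0, "ay": 0, "az": -1.5, "x": 0, "y": 0, "z": 0, "hand": 15},
    {"ax": 0, "ay": 0, "az": -1.5, "x": 0, "y": 0, "z": 0, "hand": 15},
    {"ax": 0, "ay": 0, "az": -1, "x": 0, "y": 0, "z": 0, "hand": 15},
    {"ax": 0, "ay": 0, "az": 0, "x": 0, "y": 0, "z": 0, "hand": 15},
  ],
)

```text
t: 7.45
ee_pos: [0.4928, 0.1606, 0.0524]
eef_rot: [1.9, 2.498, 0.008]
force: [-0.3, -0.7, -0.5]
grip_width: 0.257
```

Run:
```python
from cell import r
from h import *
s=r.sense(); gotip(s,[.492,.1596,.0534],tool(108.)); print(s["qpos"].round(2))
im=r.snapshot("wrist"); crop(im,220,200,200,150,4,"pics/w7c.png")
```

```text
tip [0.4927 0.1605 0.0834]
tcp [0.4928 0.1606 0.0524] shift cm [-0.07 -0.12  3.  ] turn u [ 0.07 -0.   -0.5 ] F [-0.3 -0.7 -0.5] w 0.257 t 7.45
[ 0.22  0.48  1.85  0.    0.81 -1.62]
```

View pics/w7c.png

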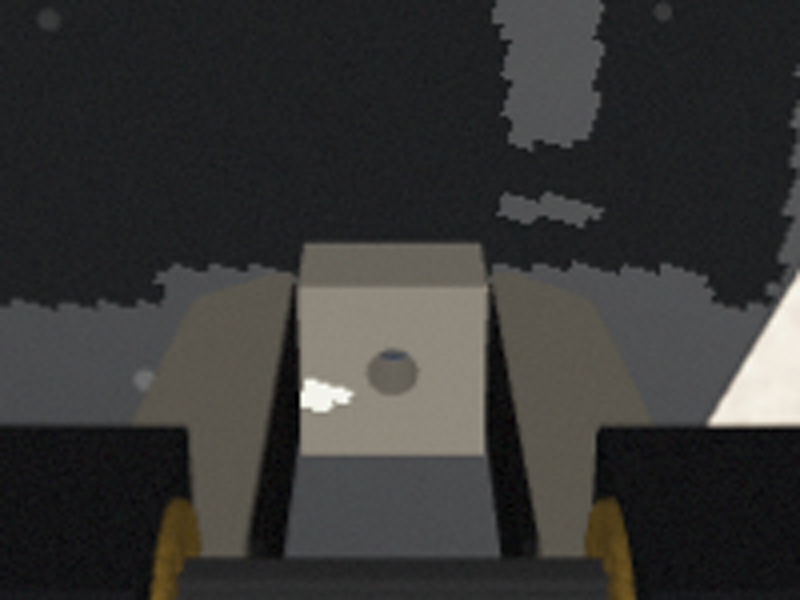

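>>> step_arm(
  plan=[
    {"ax": 0, "ay": 0, "az": 0, "x": 0, "y": 0, "z": 1.2, "hand": 15},
    {"ax": 0, "ay": 0, "az": 0, "x": 0, "y": 0, "z": 1.2, "hand": 15},
    {"ax": 0, "ay": 0, "az": 0, "x": 0, "y": 0, "z": 0.5, "hand": 15},
    {"ax": 0, "ay": 0, "az": 0, "x": 0, "y": 0, "z": 0.1, "hand": 15},
    {"ax": 0, "ay": 0, "az": 0, "x": 0, "y": 0, "z": 0, "hand": 15},
  ],
)

```text
t: 8.12
ee_pos: [0.4933, 0.1607, 0.0213]
eef_rot: [1.906, 2.493, 0.008]
force: [-1.0, -1.0, 1.5]
grip_width: 0.256
```

Run:
```python
from cell import r
from h import *
s=r.sense(); gotip(s,[.492,.1596,.0534],tool(105.5))
```

```text
tip [0.4931 0.1606 0.0523]
tcp [0.4933 0.1607 0.0213] shift cm [-0.07 -0.15 -0.11] turn u [ 0.07 -0.   -0.06] F [-1.  -1.   1.5] w 0.256 t 8.12
```

>>> step_arm(
  plan=[
    {"ax": 0, "ay": 0, "az": 0, "x": 0, "y": 0, "z": 0, "hand": 45},
    {"ax": 0, "ay": 0, "az": 0, "x": 0, "y": 0, "z": 0, "hand": 45},
    {"ax": 0, "ay": 0, "az": 0, "x": 0, "y": 0, "z": -2, "hand": 45},
    {"ax": -1.0, "ay": 0, "az": 0, "x": 0, "y": 0, "z": -3, "hand": 45},
    {"ax": -2, "ay": 0, "az": 0, "x": 0, "y": 0, "z": -1, "hand": 45},
    {"ax": -2, "ay": 0, "az": 0, "x": 0, "y": 0, "z": 0, "hand": 45},
    {"ax": -2, "ay": 0, "az": 0, "x": 0, "y": 0, "z": 0, "hand": 45},
    {"ax": -1.8, "ay": 0, "az": 0, "x": 0, "y": 0, "z": 0, "hand": 45},
  ],
)

```text
t: 9.12
ee_pos: [0.4935, 0.1789, 0.0929]
eef_rot: [1.672, 2.231, 0.663]
force: [0.5, 0.3, -0.1]
grip_width: 0.45
```

```bash
cat >> h.py <<'E'
def gp(yaw,tilt,c,s,w):
    """tip target so that block centre c lies s behind the tip and w along tool y"""
    Rt=tool(yaw,tilt); return np.asarray(c)+Rt.apply([0,-w,s]),Rt
E
python3 - <<'E'
from cell import r
from h import *
s=r.sense(); print(s["qpos"].round(2))
p,Rt=gp(105.5,-45,[.4931,.1606,.0575],.0042,-.0032); print(p); gotip(s,p,Rt); gotip(s,p+[0,0,.03],Rt)
im=r.snapshot("wrist"); cv2.imwrite("pics/w8.png",im)
E
```

```text
[ 0.2   0.27  2.22  0.65  0.16 -2.27]
[0.49814228 0.16199835 0.05679289]
tip [0.4787 0.1729 0.1195]
tcp [0.4935 0.1789 0.0929] shift cm [-2.12 -1.09  5.99] turn u [-2.83 -0.68 -0.12] F [ 0.5  0.3 -0.1] w 0.45 t 9.12
tip [0.4787 0.1729 0.1195]
tcp [0.4935 0.1789 0.0929] shift cm [-1.96  0.45  3.41] turn u [-2.83 -0.68 -0.12] F [ 0.5  0.3 -0.1] w 0.45 t 9.12
```

View pics/w8.png

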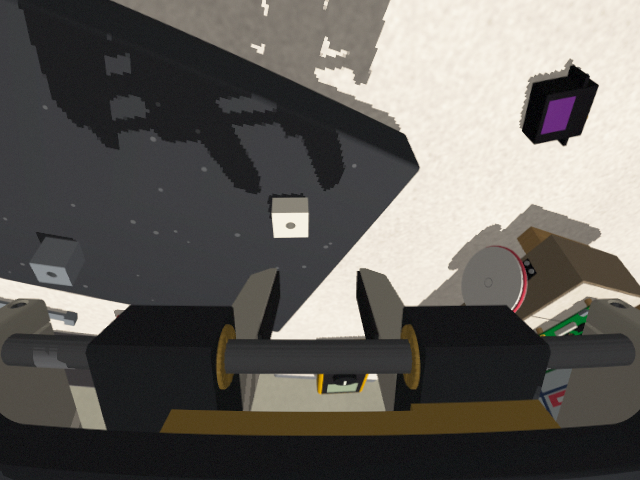

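>>> step_arm(
  plan=[
    {"ax": 2, "ay": 0, "az": 0, "x": 0, "y": 0, "z": -1, "hand": 45},
    {"ax": 2, "ay": 0, "az": 0, "x": 0, "y": 0, "z": 0, "hand": 45},
    {"ax": 2, "ay": 0.3, "az": 0, "x": 0, "y": 0, "z": 0, "hand": 45},
    {"ax": 0, "ay": 0, "az": 2, "x": 0, "y": 0, "z": 0, "hand": 45},
    {"ax": 0, "ay": 0, "az": 2, "x": 0, "y": 0, "z": 0, "hand": 45},
    {"ax": 0, "ay": 0, "az": 2, "x": 0, "y": 0, "z": 0, "hand": 45},
    {"ax": 0, "ay": 0, "az": 2, "x": 0, "y": 0, "z": 0, "hand": 45},
    {"ax": 0, "ay": 0, "az": 2, "x": 0, "y": 0, "z": 0, "hand": 45},
  ],
)

```text
t: 10.18
ee_pos: [0.491, 0.1765, 0.0962]
eef_rot: [-2.724, -1.436, -0.113]
force: [0.8, -0.4, 0.1]
grip_width: 0.45
```

Run:
```python
from cell import r
from h import *
s=r.sense(); print(s["qpos"].round(2))
go(s,s["ee_pos"],tool(15.5))
p,Rt=gp(15.5,-45,[.4931,.1606,.0575],.0042,-.0032); print(p); gotip(s,p,Rt); gotip(s,p+[0,0,.04],Rt)
```

```text
[ 0.21  0.39  1.86  0.1   0.84 -0.83]
tcp [0.491  0.1765 0.0962] shift cm [0. 0. 0.] turn u [-0.58 -0.95  8.01] F [ 0.8 -0.4  0.1] w 0.45 t 10.18
[0.49449835 0.15555772 0.05679289]
tip [0.4898 0.1738 0.127 ]
tcp [0.491  0.1765 0.0962] shift cm [-3.5   3.27  5.77] turn u [-9.2  -4.06  7.24] F [ 0.8 -0.4  0.1] w 0.45 t 10.18
tip [0.4898 0.1738 0.127 ]
tcp [0.491  0.1765 0.0962] shift cm [-3.12  3.19  1.79] turn u [-9.2  -4.06  7.24] F [ 0.8 -0.4  0.1] w 0.45 t 10.18
```

>>> step_arm(
  plan=[
    {"ax": 0, "ay": 0, "az": 2, "x": 0, "y": 0, "z": 0, "hand": 45},
    {"ax": 0, "ay": 0, "az": 2, "x": 0, "y": 0, "z": 0, "hand": 45},
    {"ax": 0, "ay": 0, "az": 2, "x": 0, "y": 0, "z": 0, "hand": 45},
    {"ax": 0, "ay": 0, "az": 2, "x": 0, "y": 0, "z": 0, "hand": 45},
    {"ax": -2, "ay": 0, "az": 0, "x": 0, "y": 0, "z": 0, "hand": 45},
    {"ax": -2, "ay": 0, "az": 0, "x": 0, "y": 0, "z": 0, "hand": 45},
    {"ax": -2, "ay": 0, "az": 0, "x": 0, "y": 0, "z": 0, "hand": 45},
    {"ax": -2, "ay": 0, "az": 0, "x": 0, "y": 0, "z": 0, "hand": 45},
  ],
)

```text
t: 11.18
ee_pos: [0.4988, 0.166, 0.0993]
eef_rot: [2.461, 0.246, 0.189]
force: [-0.3, -0.2, -0.6]
grip_width: 0.45
```

Run:
```python
from cell import r
from h import *
s=r.sense(); print(s["qpos"].round(2))
p,Rt=gp(15.5,-45,[.4931,.1606,.0575],.0042,-.0032); print(p); gotip(s,p,Rt); gotip(s,p+[0,0,.04],Rt)
im=r.snapshot("wrist"); cv2.imwrite("pics/w9.png",im)
```

```text
[ 0.59  0.58  1.74 -0.72  1.15  0.81]
[0.49449835 0.15555772 0.05679289]
tip [0.4927 0.1844 0.1234]
tcp [0.4988 0.166  0.0993] shift cm [-1.03 -1.56  6.93] turn u [-1.25 -0.29 -0.95] F [-0.3 -0.2 -0.6] w 0.45 t 11.18
tip [0.4927 0.1844 0.1234]
tcp [0.4988 0.166  0.0993] shift cm [-0.73  0.93  3.81] turn u [-1.25 -0.29 -0.95] F [-0.3 -0.2 -0.6] w 0.45 t 11.18
```

View pics/w9.png

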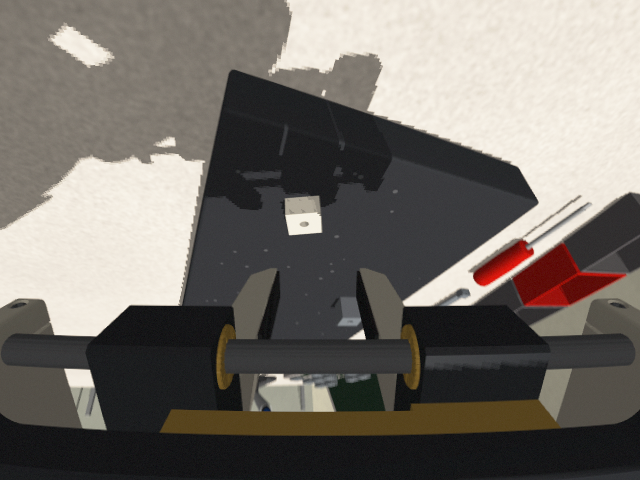

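>>> step_arm(
  plan=[
    {"ax": -1.2, "ay": -0.3, "az": -0.9, "x": -0.7, "y": -0.5, "z": 1.5, "hand": 45},
    {"ax": 0, "ay": 0, "az": 0, "x": -0.2, "y": -0.5, "z": 1.5, "hand": 45},
    {"ax": 0, "ay": 0, "az": 0, "x": 0, "y": 0, "z": 0, "hand": 45},
  ],
)

```text
t: 11.6
ee_pos: [0.4956, 0.1523, 0.0675]
eef_rot: [2.331, 0.313, 0.141]
force: [1.3, -0.6, 0.4]
grip_width: 0.453
```

```bash
cat > a.py <<'E'
from cell import r
from h import *
s=r.sense(); print(s["qpos"].round(2))
p,Rt=gp(15.5,-45,[.4931,.1606,.0575],.0042,-.0032); gotip(s,p,Rt)
E
python3 a.py
```

```text
[ 0.61  0.68  1.74 -0.81  1.19  0.84]
tip [0.4896 0.1736 0.0892]
tcp [0.4956 0.1523 0.0675] shift cm [-0.05 -1.03  3.6 ] turn u [ 0.1  -0.05 -0.07] F [ 1.3 -0.6  0.4] w 0.453 t 11.6
```

>>> step_arm(
  plan=[
    {"ax": 0.1, "ay": 0, "az": 0, "x": 0, "y": -0.5, "z": 0.5, "hand": 45},
    {"ax": 0, "ay": 0, "az": 0, "x": 0, "y": -0.4, "z": 0.5, "hand": 45},
    {"ax": 0, "ay": 0, "az": 0, "x": 0, "y": 0, "z": 1, "hand": 45},
    {"ax": 0, "ay": 0, "az": 0, "x": 0, "y": 0, "z": 0.5, "hand": 45},
    {"ax": 0, "ay": 0, "az": 0, "x": 0, "y": 0, "z": 0, "hand": 45},
  ],
)

```text
t: 12.22
ee_pos: [0.5009, 0.1398, 0.044]
eef_rot: [2.345, 0.307, 0.146]
force: [0.6, -0.0, 0.6]
grip_width: 0.452
```

```bash
python3 a.py
```

```text
[ 0.59  0.71  1.75 -0.83  1.14  0.87]
tip [0.4948 0.1608 0.066 ]
tcp [0.5009 0.1398 0.044 ] shift cm [-0.2  -0.29  1.  ] turn u [-0.05 -0.08 -0.15] F [ 0.6 -0.   0.6] w 0.452 t 12.22
```

>>> step_arm(
  plan=[
    {"ax": 0, "ay": 0, "az": -0.1, "x": -0.1, "y": -0.2, "z": 0.5, "hand": 45},
    {"ax": 0, "ay": 0, "az": 0, "x": -0.1, "y": -0.1, "z": 0.4, "hand": 45},
    {"ax": 0, "ay": 0, "az": 0, "x": 0, "y": 0, "z": 0, "hand": 45},
  ],
)

```text
t: 12.6
ee_pos: [0.5001, 0.1351, 0.035]
eef_rot: [2.343, 0.318, 0.141]
force: [0.3, -0.1, 0.1]
grip_width: 0.45
```

```bash
python3 a.py
python3 - <<'E'
from cell import r
from h import *
im=r.snapshot("wrist"); crop(im,220,200,200,150,4,"pics/w10c.png")
E
```

```text
[ 0.58  0.72  1.76 -0.84  1.12  0.88]
tip [0.4941 0.156  0.057 ]
tcp [0.5001 0.1351 0.035 ] shift cm [0.   0.04 0.06] turn u [-0.05 -0.08 -0.04] F [ 0.3 -0.1  0.1] w 0.45 t 12.6
```

View pics/w10c.png

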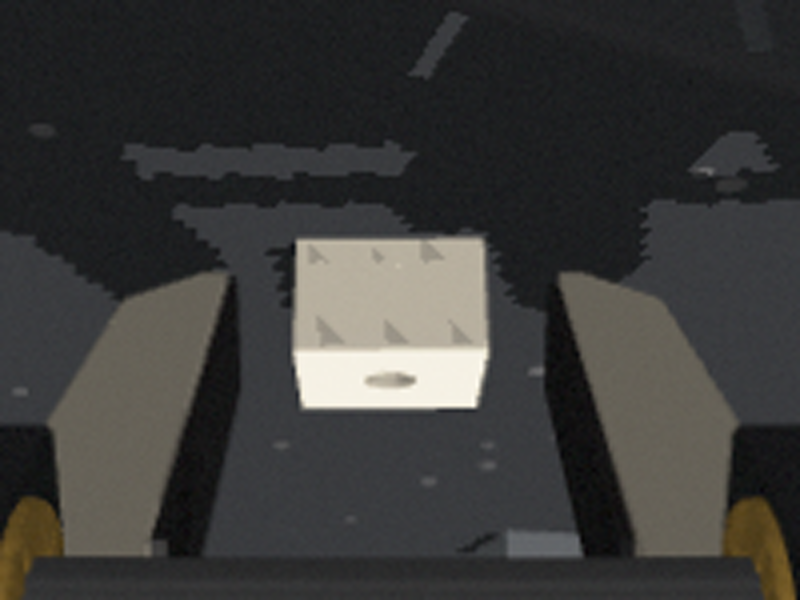

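>>> step_arm(
  plan=[
    {"ax": 0, "ay": 0, "az": 0, "x": 0, "y": 0, "z": 0, "hand": 20},
    {"ax": 0, "ay": 0, "az": 0, "x": 0, "y": 0, "z": 0, "hand": 15},
    {"ax": 0, "ay": 0, "az": 0, "x": 0, "y": 0, "z": 0, "hand": 15},
    {"ax": 0, "ay": 0, "az": 0, "x": 0, "y": 0.7, "z": -0.7, "hand": 15},
    {"ax": 0, "ay": 0, "az": 0, "x": 0, "y": 1, "z": -1, "hand": 15},
    {"ax": 0, "ay": 0, "az": 0, "x": 0, "y": 1, "z": -1, "hand": 15},
  ],
  squeeze=25,
)

```text
t: 13.4
ee_pos: [0.4998, 0.1351, 0.0756]
eef_rot: [2.343, 0.318, 0.141]
force: [-0.6, -0.2, -0.3]
grip_width: 0.255
```

>>> step_arm(
  plan=[
    {"ax": 1.5, "ay": 0, "az": 0, "x": 0, "y": 0, "z": 0, "hand": 15},
    {"ax": 2, "ay": 0, "az": 0, "x": 0, "y": 0, "z": 0, "hand": 15},
    {"ax": 2, "ay": 0, "az": 0, "x": 0, "y": 0, "z": 0, "hand": 15},
    {"ax": 2, "ay": 0, "az": 0, "x": 0, "y": 0, "z": 0, "hand": 15},
    {"ax": 2, "ay": 0, "az": 0, "x": 0, "y": 0, "z": 0, "hand": 15},
    {"ax": 2, "ay": 0, "az": 0, "x": 0, "y": 0, "z": 0, "hand": 15},
    {"ax": 2, "ay": 0, "az": 0, "x": 0, "y": 0, "z": 0, "hand": 15},
    {"ax": 2, "ay": 0, "az": 0, "x": 0, "y": 0, "z": 0, "hand": 15},
  ],
)

```text
t: 14.4
ee_pos: [0.5052, 0.1389, 0.0893]
eef_rot: [-2.503, -0.373, 0.066]
force: [0.3, 0.0, -0.9]
grip_width: 0.253
```

```bash
cat > a.py <<'E'
from cell import r
from h import *
s=r.sense(); print(s["qpos"].round(2))
p,Rt=gp(15.5,45,[.4931,.1606,.0627],.0042,-.0032); print(p);gotip(s,p,Rt)
E
python3 a.py
python3 - <<'E'
from cell import r
from h import *
im=r.snapshot("wrist"); cv2.imwrite("pics/w11.png",im)
E
```

```text
[-0.15  0.55  1.78  0.63  1.15 -0.8 ]
[0.49291103 0.16128139 0.05746741]
tip [0.5093 0.1216 0.1146]
tcp [0.5052 0.1389 0.0893] shift cm [-0.72 -0.77  7.07] turn u [ 2.   -0.23  0.39] F [ 0.3  0.  -0.9] w 0.253 t 14.4
```

View pics/w11.png

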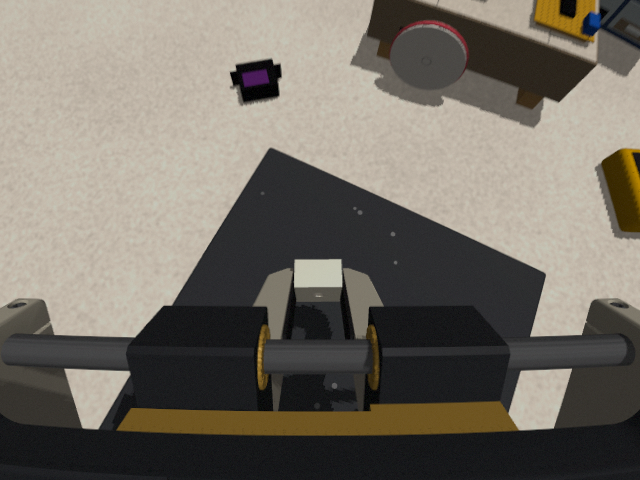

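>>> step_arm(
  plan=[
    {"ax": 1, "ay": -0.1, "az": 0.2, "x": 0, "y": 0, "z": 0, "hand": 15},
    {"ax": 1, "ay": -0.1, "az": 0.2, "x": 0, "y": 0, "z": 0, "hand": 15},
    {"ax": 0, "ay": 0, "az": 0, "x": 0, "y": 0, "z": 0, "hand": 15},
  ],
)

```text
t: 14.82
ee_pos: [0.5058, 0.1362, 0.0894]
eef_rot: [-2.33, -0.313, 0.129]
force: [0.3, -0.3, -1.6]
grip_width: 0.255
```

```bash
sed -i 's/\[.4931,.1606,.0627\]/[.505,.125,.0625]/' a.py; python3 a.py
```

```text
[-0.22  0.64  1.73  0.72  1.29 -0.88]
[0.50481103 0.12568139 0.05726741]
tip [0.5116 0.1148 0.1112]
tcp [0.5058 0.1362 0.0894] shift cm [-0.38  3.02  4.65] turn u [-0.1  -0.04 -0.02] F [ 0.3 -0.3 -1.6] w 0.255 t 14.82
```

>>> step_arm(
  plan=[
    {"ax": -0.1, "ay": 0, "az": 0, "x": 0, "y": 0.9, "z": 1, "hand": 15},
    {"ax": 0, "ay": 0, "az": 0, "x": 0, "y": 0.9, "z": 1, "hand": 15},
    {"ax": 0, "ay": 0, "az": 0, "x": 0, "y": 0.9, "z": 1, "hand": 15},
    {"ax": 0, "ay": 0, "az": 0, "x": 0, "y": 0.4, "z": 0.4, "hand": 15},
    {"ax": 0, "ay": 0, "az": 0, "x": 0, "y": 0, "z": 0, "hand": 15},
  ],
)

```text
t: 15.45
ee_pos: [0.5048, 0.1398, 0.0411]
eef_rot: [-2.345, -0.32, 0.127]
force: [-0.4, 0.2, -0.1]
grip_width: 0.257
```

```bash
python3 a.py
```

```text
[-0.21  0.72  1.74  0.73  1.21 -0.93]
[0.50481103 0.12568139 0.05726741]
tip [0.5105 0.1188 0.0631]
tcp [0.5048 0.1398 0.0411] shift cm [-0.37 -0.19  0.99] turn u [ 0.08 -0.03  0.02] F [-0.4  0.2 -0.1] w 0.257 t 15.45
```

>>> step_arm(
  plan=[
    {"ax": 0.1, "ay": 0, "az": 0, "x": 0, "y": 0.2, "z": 0.2, "hand": 15},
    {"ax": 0, "ay": 0, "az": 0, "x": 0, "y": 0.15, "z": 0.15, "hand": 15},
    {"ax": 0, "ay": 0, "az": 0, "x": 0, "y": 0.07, "z": 0.07, "hand": 15},
    {"ax": 0, "ay": 0, "az": 0, "x": 0, "y": 0, "z": 0, "hand": 15},
  ],
)

```text
t: 15.95
ee_pos: [0.5053, 0.1396, 0.0358]
eef_rot: [-2.335, -0.319, 0.127]
force: [0.3, -0.5, -1.5]
grip_width: 0.254
```

```bash
python3 a.py
python3 - <<'E'
from cell import r
from h import *
im=r.snapshot("wrist"); crop(im,220,200,200,150,4,"pics/w12c.png")
im=r.snapshot("scene"); crop(im,312,172,120,90,6,"pics/s12c.png")
E
```

```text
[-0.21  0.73  1.74  0.74  1.21 -0.95]
[0.50481103 0.12568139 0.05726741]
tip [0.5111 0.1183 0.0577]
tcp [0.5053 0.1396 0.0358] shift cm [-0.42 -0.58  0.65] turn u [-0.04 -0.04  0.03] F [ 0.3 -0.5 -1.5] w 0.254 t 15.95
```

View pics/w12c.png

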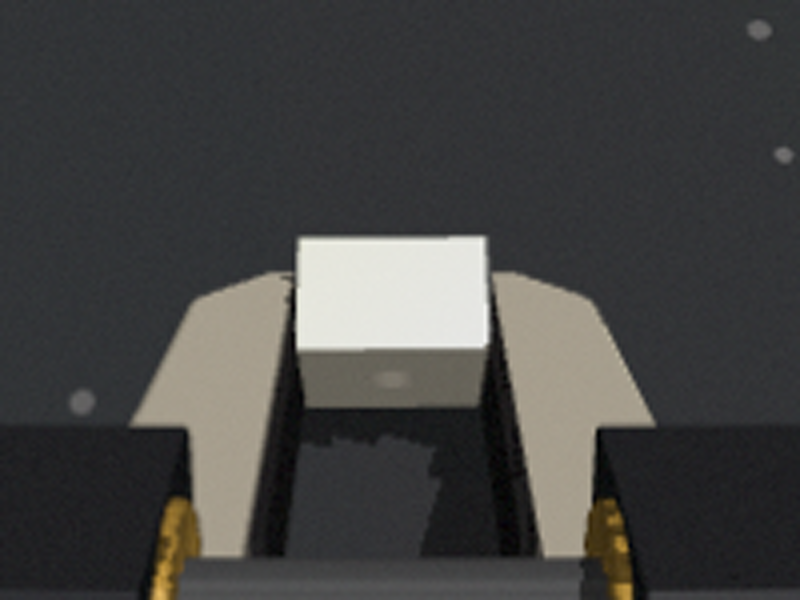

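View pics/s12c.png

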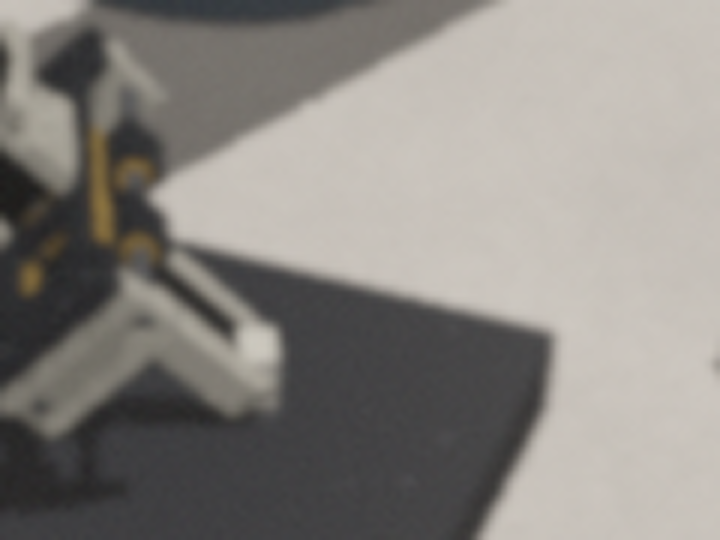

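>>> step_arm(
  plan=[
    {"ax": 0, "ay": 0, "az": 0, "x": 0, "y": 0.05, "z": 0.05, "hand": 15},
    {"ax": 0, "ay": 0, "az": 0, "x": 0, "y": 0, "z": 0, "hand": 35},
    {"ax": 0, "ay": 0, "az": 0, "x": 0, "y": 0, "z": 0, "hand": 50},
    {"ax": 0, "ay": 0, "az": 0, "x": 0, "y": 0, "z": -1, "hand": 50},
    {"ax": 0, "ay": 0, "az": 0, "x": 0, "y": 0, "z": -3, "hand": 50},
    {"ax": 0, "ay": 0, "az": 0, "x": 0, "y": 0, "z": -3, "hand": 50},
    {"ax": 0, "ay": 0, "az": 0, "x": 0, "y": 0, "z": -1, "hand": 50},
  ],
)

```text
t: 16.92
ee_pos: [0.5206, 0.0826, 0.0941]
eef_rot: [-2.335, -0.32, 0.128]
force: [0.6, -0.5, 0.5]
grip_width: 0.498
```

```bash
python3 a.py
python3 - <<'E'
from cell import r
from h import *
im=r.snapshot("wrist"); cv2.imwrite("pics/w13.png",im)
Rt=tool(15.5,45); print(np.array([.5111,.1183,.0573])+Rt.apply([0,-.0032,-.0042]))
E
```

```text
[-0.3   0.66  1.66  0.66  1.36 -0.9 ]
[0.50481103 0.12568139 0.05726741]
tip [0.5264 0.0614 0.116 ]
tcp [0.5206 0.0826 0.0941] shift cm [-0.39 -0.6   8.94] turn u [-0.04 -0.03  0.03] F [ 0.6 -0.5  0.5] w 0.498 t 16.93
[0.51128897 0.11761861 0.06253259]
```

View pics/w13.png

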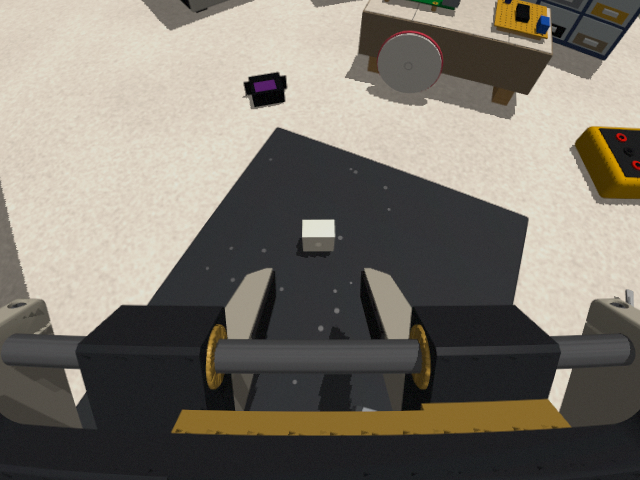

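```bash
cat > b.py <<'E'
from cell import r
from h import *
s=r.sense(); print(s["qpos"].round(2))
p,Rt=gp(15.5,-45,[.5113,.1176,.0622],.0042,.0032); print(p);gotip(s,p,Rt)
print("target ee",(p+L*Rt.apply([0,0,1])).round(4))
E
python3 b.py
python3 - <<'E'
from cell import r
from h import *
m=r.camera_model("wrist"); im=cv2.imread("pics/w13.png")
white(im,m,.074,(295,210,345,237),560); print(proj(m,[.5113,.1176,.074]))
E
```

```text
[-0.3   0.66  1.66  0.66  1.36 -0.9 ]
[0.51148897 0.11691861 0.05696741]
tip [0.5266 0.0612 0.1162]
tcp [0.5208 0.0824 0.0943] shift cm [0.   3.23 5.16] turn u [-18.04  -0.05   0.  ] F [ 0.6 -0.5  1.2] w 0.499 t 16.98
target ee [0.5173 0.0958 0.035 ]
((318.0, 228.0), (16.0, 32.0), 90.0) ctr [0.5114 0.1182 0.074 ] sides [np.float64(24.2), np.float64(13.7)] yaw 15.6
[[317.7324037  228.50217795]]
```

>>> step_arm(
  plan=[
    {"ax": -2, "ay": 0, "az": 0, "x": 0, "y": 0, "z": -0.5, "hand": 50},
    {"ax": -2, "ay": 0, "az": 0, "x": 0, "y": 0, "z": 0, "hand": 50},
    {"ax": -2, "ay": 0, "az": 0, "x": 0, "y": 0, "z": 0, "hand": 50},
    {"ax": -2, "ay": 0, "az": 0, "x": 0, "y": 0, "z": 0, "hand": 50},
    {"ax": -2, "ay": 0, "az": 0, "x": 0, "y": 0, "z": 0, "hand": 50},
    {"ax": -2, "ay": 0, "az": 0, "x": 0, "y": 0, "z": 0, "hand": 50},
    {"ax": -2, "ay": 0, "az": 0, "x": 0, "y": 0, "z": 0, "hand": 50},
    {"ax": -2, "ay": 0, "az": 0, "x": 0, "y": 0, "z": 0, "hand": 50},
  ],
)

```text
t: 17.98
ee_pos: [0.5218, 0.0806, 0.0969]
eef_rot: [2.478, 0.334, 0.131]
force: [0.3, -0.8, -0.8]
grip_width: 0.501
```

```bash
sed -i 's/.1176,/.1180,/' b.py; python3 b.py
```

```text
[ 0.42  0.53  1.81 -0.76  1.04  0.63]
[0.51148897 0.11731861 0.05696741]
tip [0.5164 0.0985 0.1217]
tcp [0.5218 0.0806 0.0969] shift cm [-0.09 -5.02  3.97] turn u [-1.6  -0.13 -0.08] F [ 0.3 -0.8 -0.8] w 0.501 t 17.98
target ee [0.5173 0.0962 0.035 ]
```

>>> step_arm(
  plan=[
    {"ax": -1, "ay": -0.1, "az": 0, "x": 0, "y": -1, "z": -0.5, "hand": 50},
    {"ax": -0.6, "ay": 0, "az": 0, "x": 0, "y": -1.5, "z": 0, "hand": 50},
    {"ax": 0, "ay": 0, "az": 0, "x": 0, "y": -1, "z": 0, "hand": 50},
    {"ax": 0, "ay": 0, "az": 0, "x": 0, "y": -0.5, "z": 0, "hand": 50},
    {"ax": 0, "ay": 0, "az": 0, "x": 0, "y": 0, "z": 0, "hand": 50},
  ],
)

```text
t: 18.6
ee_pos: [0.5101, 0.1155, 0.0703]
eef_rot: [2.334, 0.321, 0.135]
force: [1.0, -0.9, 0.5]
grip_width: 0.5
```

```bash
python3 b.py
```

```text
[ 0.54  0.66  1.77 -0.85  1.15  0.81]
[0.51148897 0.11731861 0.05696741]
tip [0.5041 0.1367 0.0921]
tcp [0.5101 0.1155 0.0703] shift cm [ 0.17 -1.05  3.94] turn u [ 0.05 -0.04  0.02] F [ 1.  -0.9  0.5] w 0.5 t 18.6
target ee [0.5173 0.0962 0.035 ]
```

>>> step_arm(
  plan=[
    {"ax": 0, "ay": 0, "az": 0, "x": 0.1, "y": -0.6, "z": 0.5, "hand": 50},
    {"ax": 0, "ay": 0, "az": 0, "x": 0.1, "y": -0.4, "z": 0.8, "hand": 50},
    {"ax": 0, "ay": 0, "az": 0, "x": 0, "y": 0, "z": 1, "hand": 50},
    {"ax": 0, "ay": 0, "az": 0, "x": 0, "y": 0, "z": 0.5, "hand": 50},
    {"ax": 0, "ay": 0, "az": 0, "x": 0, "y": 0, "z": 0, "hand": 50},
  ],
)

```text
t: 19.23
ee_pos: [0.5164, 0.1014, 0.0423]
eef_rot: [2.336, 0.318, 0.135]
force: [-0.7, -0.2, -0.1]
grip_width: 0.499
```

```bash
python3 b.py
```

```text
[ 0.52  0.7   1.78 -0.88  1.1   0.84]
[0.51148897 0.11731861 0.05696741]
tip [0.5105 0.1226 0.0641]
tcp [0.5164 0.1014 0.0423] shift cm [-0.05 -0.14  0.88] turn u [ 0.03 -0.02 -0.01] F [-0.7 -0.2 -0.1] w 0.499 t 19.23
target ee [0.5173 0.0962 0.035 ]
```

>>> step_arm(
  plan=[
    {"ax": 0, "ay": 0, "az": 0, "x": 0, "y": -0.1, "z": 0.5, "hand": 50},
    {"ax": 0, "ay": 0, "az": 0, "x": 0, "y": 0, "z": 0.3, "hand": 50},
    {"ax": 0, "ay": 0, "az": 0, "x": 0, "y": 0, "z": 0, "hand": 30},
    {"ax": 0, "ay": 0, "az": 0, "x": 0, "y": 0, "z": 0, "hand": 15},
    {"ax": 0, "ay": 0, "az": 0, "x": 0, "y": 0, "z": 0, "hand": 15},
    {"ax": 0, "ay": 0, "az": 0, "x": 0, "y": 0, "z": 0, "hand": 15},
  ],
)

```text
t: 19.98
ee_pos: [0.5181, 0.0967, 0.0358]
eef_rot: [2.336, 0.318, 0.136]
force: [0.7, 0.1, -0.1]
grip_width: 0.258
```

```bash
python3 b.py;python3 - <<'E'
from cell import r
from h import *
im=r.snapshot("wrist"); crop(im,220,200,200,150,4,"pics/w14c.png")
E
```

```text
[ 0.51  0.71  1.78 -0.89  1.09  0.85]
[0.51148897 0.11731861 0.05696741]
tip [0.5121 0.1178 0.0577]
tcp [0.5181 0.0967 0.0358] shift cm [-0.08 -0.04  0.08] turn u [ 0.03 -0.03 -0.01] F [ 0.7  0.1 -0.1] w 0.258 t 19.98
target ee [0.5173 0.0962 0.035 ]
```

View pics/w14c.png

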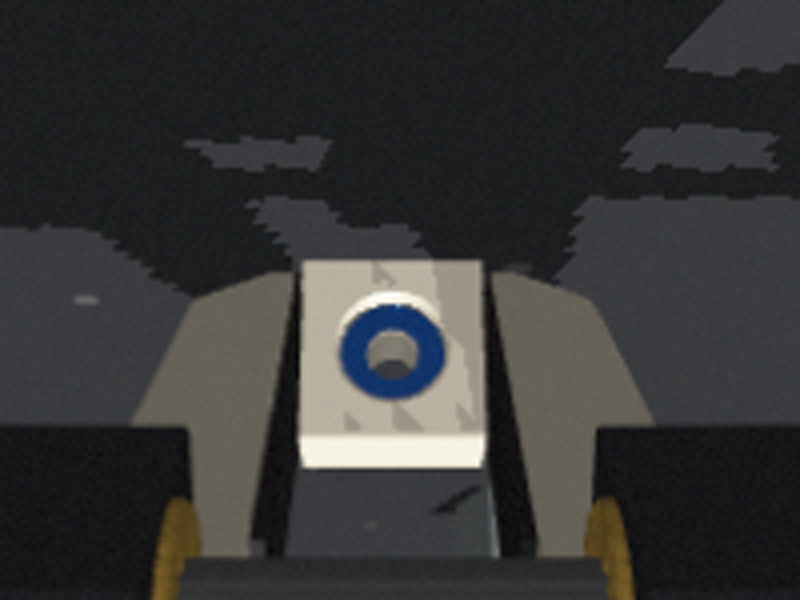

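>>> step_arm(
  plan=[
    {"ax": 0, "ay": 0, "az": 0, "x": 0, "y": 0.7, "z": -0.7, "hand": 15},
    {"ax": 0, "ay": 0, "az": 0, "x": 0, "y": 1, "z": -1, "hand": 15},
    {"ax": 0, "ay": 0, "az": 0, "x": 0, "y": 1.2, "z": -1.2, "hand": 15},
    {"ax": 2, "ay": 0, "az": 0, "x": 0, "y": 0, "z": 0, "hand": 15},
    {"ax": 2, "ay": 0, "az": 0, "x": 0, "y": 0, "z": 0, "hand": 15},
    {"ax": 2, "ay": 0, "az": 0, "x": 0, "y": 0, "z": 0, "hand": 15},
    {"ax": 2, "ay": 0, "az": 0, "x": 0, "y": 0, "z": 0, "hand": 15},
    {"ax": 2, "ay": 0, "az": 0, "x": 0, "y": 0, "z": 0, "hand": 15},
  ],
)

```text
t: 21.02
ee_pos: [0.5206, 0.1006, 0.0878]
eef_rot: [-3.001, -0.428, -0.004]
force: [1.4, -0.7, -2.6]
grip_width: 0.252
```

>>> step_arm(
  plan=[
    {"ax": 2, "ay": 0, "az": 0, "x": 0, "y": 0, "z": 0, "hand": 15},
    {"ax": 2, "ay": 0, "az": 0, "x": 0, "y": 0, "z": 0, "hand": 15},
    {"ax": 2, "ay": 0, "az": 0, "x": 0, "y": 0, "z": 0, "hand": 15},
    {"ax": 1.5, "ay": 0, "az": 0, "x": 0, "y": 0, "z": 0, "hand": 15},
    {"ax": 0, "ay": 0, "az": 0, "x": 0, "y": 0, "z": 0, "hand": 15},
  ],
)

```text
t: 21.65
ee_pos: [0.5248, 0.0984, 0.0962]
eef_rot: [-2.333, -0.351, 0.093]
force: [0.2, -0.1, -0.7]
grip_width: 0.253
```

```bash
cat > a.py <<'E'
from cell import r
from h import *
s=r.sense(); print(s["qpos"].round(2))
p,Rt=gp(15.5,45,[.505,.125,.0575],.0042,.0032); print(p);gotip(s,p,Rt)
E
python3 a.py
```

```text
[-0.27  0.65  1.67  0.68  1.34 -0.92]
[0.50360165 0.13004228 0.05679289]
tip [0.5301 0.0772 0.1181]
tcp [0.5248 0.0984 0.0962] shift cm [-1.36  0.17  8.42] turn u [ 0.02 -0.21  0.41] F [ 0.2 -0.1 -0.7] w 0.253 t 21.65
```

>>> step_arm(
  plan=[
    {"ax": 0, "ay": -0.2, "az": 0.4, "x": -0.5, "y": 0, "z": 1.5, "hand": 15},
    {"ax": 0, "ay": 0, "az": 0, "x": -0.3, "y": 0, "z": 2, "hand": 15},
    {"ax": 0, "ay": 0, "az": 0, "x": 0, "y": 0, "z": 2, "hand": 15},
    {"ax": 0, "ay": 0, "az": 0, "x": 0, "y": 0, "z": 1, "hand": 15},
    {"ax": 0, "ay": 0, "az": 0, "x": 0, "y": 0, "z": 0, "hand": 15},
    {"ax": 0, "ay": 0, "az": 0, "x": 0, "y": 0, "z": 0, "hand": 15},
  ],
)

```text
t: 22.4
ee_pos: [0.503, 0.1457, 0.0508]
eef_rot: [-2.352, -0.327, 0.132]
force: [-0.3, 0.3, -0.6]
grip_width: 0.252
```

```bash
python3 a.py
```

```text
[-0.19  0.69  1.75  0.73  1.22 -0.91]
[0.50360165 0.13004228 0.05679289]
tip [0.5089 0.1249 0.073 ]
tcp [0.503  0.1457 0.0508] shift cm [-0.36  0.63  1.61] turn u [0.16 0.04 0.05] F [-0.3  0.3 -0.6] w 0.252 t 22.4
```

>>> step_arm(
  plan=[
    {"ax": 0.15, "ay": 0, "az": 0, "x": 0, "y": 0.4, "z": 0.5, "hand": 15},
    {"ax": 0, "ay": 0, "az": 0, "x": 0, "y": 0.3, "z": 0.3, "hand": 15},
    {"ax": 0, "ay": 0, "az": 0, "x": 0, "y": 0.2, "z": 0.2, "hand": 15},
    {"ax": 0, "ay": 0, "az": 0, "x": 0, "y": 0, "z": 0, "hand": 15},
  ],
)

```text
t: 22.9
ee_pos: [0.5035, 0.1455, 0.0368]
eef_rot: [-2.339, -0.324, 0.133]
force: [-0.4, 0.7, -0.9]
grip_width: 0.255
```

```bash
python3 a.py
```

```text
[-0.2   0.73  1.74  0.74  1.21 -0.94]
[0.50360165 0.13004228 0.05679289]
tip [0.5095 0.1244 0.0587]
tcp [0.5035 0.1455 0.0368] shift cm [-0.4  -0.37  0.63] turn u [0.01 0.03 0.04] F [-0.4  0.7 -0.9] w 0.255 t 22.9
```

>>> step_arm(
  plan=[
    {"ax": 0, "ay": 0, "az": 0, "x": 0, "y": 0.1, "z": 0.1, "hand": 15},
    {"ax": 0, "ay": 0, "az": 0, "x": 0, "y": 0.05, "z": 0.05, "hand": 15},
    {"ax": 0, "ay": 0, "az": 0, "x": 0, "y": 0, "z": 0, "hand": 15},
  ],
)

```text
t: 23.28
ee_pos: [0.5036, 0.1454, 0.0352]
eef_rot: [-2.338, -0.324, 0.132]
force: [0.1, -1.3, -0.7]
grip_width: 0.252
```

```bash
python3 a.py
python3 - <<'E'
from cell import r
from h import *
im=r.snapshot("wrist"); crop(im,220,200,200,150,4,"pics/w15c.png")
im=r.snapshot("scene"); crop(im,312,172,120,90,6,"pics/s15c.png")
E
```

```text
[-0.2   0.73  1.74  0.74  1.21 -0.94]
[0.50360165 0.13004228 0.05679289]
tip [0.5096 0.1243 0.0572]
tcp [0.5036 0.1454 0.0352] shift cm [-0.41 -0.48  0.53] turn u [0.   0.03 0.05] F [ 0.1 -1.3 -0.7] w 0.252 t 23.27
```

View pics/w15c.png

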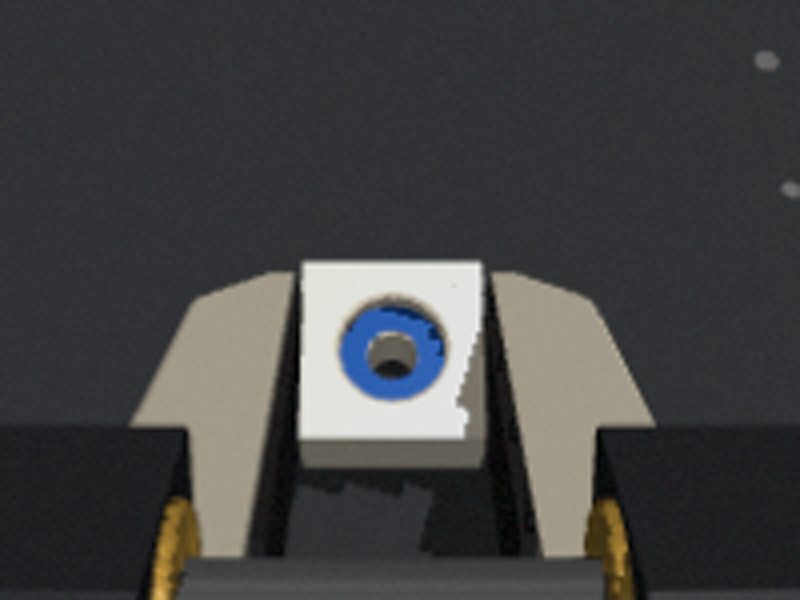

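View pics/s15c.png

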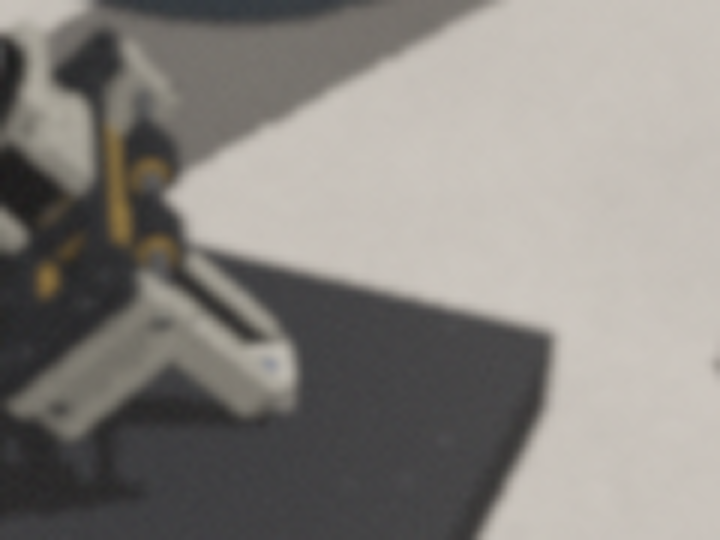

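>>> step_arm(
  plan=[
    {"ax": 0, "ay": 0, "az": 0, "x": 0, "y": 0.05, "z": 0.05, "hand": 15},
    {"ax": 0, "ay": 0, "az": 0, "x": 0, "y": 0, "z": 0, "hand": 35},
    {"ax": 0, "ay": 0, "az": 0, "x": 0, "y": 0, "z": 0, "hand": 50},
    {"ax": 0, "ay": 0, "az": 0, "x": 0, "y": 0, "z": -1, "hand": 50},
    {"ax": 0, "ay": 0, "az": 0, "x": 0, "y": 0, "z": -3, "hand": 50},
    {"ax": -1, "ay": 0, "az": 0, "x": 0, "y": -1, "z": -3, "hand": 50},
    {"ax": -2, "ay": 0, "az": 0, "x": 0, "y": 0, "z": -1, "hand": 50},
    {"ax": -2, "ay": 0, "az": 0, "x": 0, "y": 0, "z": 0, "hand": 50},
  ],
)

```text
t: 24.38
ee_pos: [0.5189, 0.0931, 0.1017]
eef_rot: [-2.78, -0.378, 0.062]
force: [-0.1, -0.9, -1.9]
grip_width: 0.502
```

```bash
cat > c.py <<'E'
from cell import r
from h import *
import sys
s=r.sense(); print(s["qpos"].round(2))
gotip(s,[float(v) for v in sys.argv[1:4]],tool(float(sys.argv[4])))
E
python3 c.py .51 .12 .11 15.5
```

```text
[-0.1   0.47  1.75  0.36  1.07 -0.57]
tip [0.5216 0.0831 0.131 ]
tcp [0.5189 0.0931 0.1017] shift cm [-0.14 -1.92  3.08] turn u [-3.87 -0.02 -0.01] F [-0.1 -0.9 -1.9] w 0.502 t 24.38
```

>>> step_arm(
  plan=[
    {"ax": -2, "ay": 0, "az": 0, "x": 0, "y": -0.5, "z": 0, "hand": 50},
    {"ax": -1.8, "ay": 0, "az": 0, "x": 0, "y": -0.5, "z": 0, "hand": 50},
    {"ax": 0, "ay": 0, "az": 0, "x": 0, "y": 0, "z": 0, "hand": 50},
    {"ax": 0, "ay": 0, "az": 0, "x": 0, "y": 0, "z": 0, "hand": 50},
  ],
)

```text
t: 24.88
ee_pos: [0.5182, 0.1027, 0.1083]
eef_rot: [3.109, 0.423, 0.016]
force: [-0.5, -0.3, 0.2]
grip_width: 0.501
```

```bash
python3 c.py .51 .12 .11 15.5;  python3 - <<'E'
from cell import r
from h import *
m=r.camera_model("wrist");im=r.snapshot("wrist"); cv2.imwrite("pics/w16.png",im)
hsv=cv2.cvtColor(im,cv2.COLOR_BGR2HSV)
k=((hsv[...,0]>100)&(hsv[...,0]<125)&(hsv[...,1]>120)&(hsv[...,2]>60)).astype(np.uint8)
n,l,st,ce=cv2.connectedComponentsWithStats(k)
for i in range(1,n):
    if st[i,4]>20: print(ce[i],st[i],onz(m,ce[i],.061))
E
```

```text
[ 0.11  0.41  1.79 -0.    0.93 -0.16]
tip [0.5179 0.1027 0.1393]
tcp [0.5182 0.1027 0.1083] shift cm [-0.35 -1.9   2.92] turn u [ 0.06 -0.11 -0.  ] F [-0.5 -0.3  0.2] w 0.501 t 24.88
[313.98203593 216.53892216] [305 208  18  17 167] [[0.5111101  0.11902089 0.061     ]]
```

View pics/w16.png

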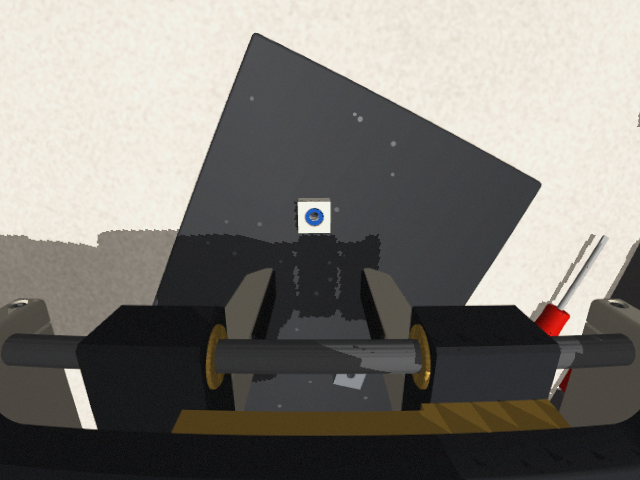

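```bash
python3 c.py .5105 .119 .0535 15.5;  python3 - <<'E'
from cell import r
from h import *
m=r.camera_model("wrist");im=cv2.imread("pics/w16.png")
white(im,m,.065,(285,202,345,250),500)
E
```

```text
[ 0.11  0.41  1.79 -0.    0.93 -0.16]
tip [0.5179 0.1025 0.1392]
tcp [0.5182 0.1024 0.1082] shift cm [-0.39 -1.85  8.56] turn u [ 0.06 -0.11 -0.01] F [-0.1 -0.   0.9] w 0.503 t 24.93
((313.5, 217.0), (30.0, 31.0), 90.0) ctr [0.5107 0.1192 0.065 ] sides [np.float64(22.9), np.float64(23.2)] yaw 15.3
```

>>> step_arm(
  plan=[
    {"ax": 0, "ay": -0.1, "az": 0, "x": -0.2, "y": -0.8, "z": 1, "hand": 50},
    {"ax": 0, "ay": 0, "az": 0, "x": -0.1, "y": -0.6, "z": 2, "hand": 50},
    {"ax": 0, "ay": 0, "az": 0, "x": 0, "y": 0, "z": 2, "hand": 50},
    {"ax": 0, "ay": 0, "az": 0, "x": 0, "y": 0, "z": 1, "hand": 50},
    {"ax": 0, "ay": 0, "az": 0, "x": 0, "y": 0, "z": 0, "hand": 50},
  ],
)

```text
t: 25.55
ee_pos: [0.5108, 0.1128, 0.0434]
eef_rot: [3.112, 0.411, -0.007]
force: [0.7, -1.4, -0.3]
grip_width: 0.5
```

```bash
python3 c.py .5107 .1192 .0535 15.4
```

```text
[ 0.13  0.5   1.83 -0.    0.81 -0.13]
tip [0.5109 0.1129 0.0744]
tcp [0.5108 0.1128 0.0434] shift cm [ 0.17 -0.62  2.09] turn u [ 0.02  0.05 -0.07] F [ 0.7 -1.4 -0.3] w 0.5 t 25.55
```

>>> step_arm(
  plan=[
    {"ax": 0, "ay": 0.05, "az": 0, "x": 0.1, "y": -0.4, "z": 0.5, "hand": 50},
    {"ax": 0, "ay": 0, "az": 0, "x": 0, "y": -0.2, "z": 0.8, "hand": 50},
    {"ax": 0, "ay": 0, "az": 0, "x": 0, "y": 0, "z": 0.5, "hand": 50},
    {"ax": 0, "ay": 0, "az": 0, "x": 0, "y": 0, "z": 0.1, "hand": 50},
    {"ax": 0, "ay": 0, "az": 0, "x": 0, "y": 0, "z": 0, "hand": 50},
  ],
)

```text
t: 26.18
ee_pos: [0.5109, 0.1194, 0.0242]
eef_rot: [3.113, 0.411, 0.003]
force: [0.8, -1.0, -0.1]
grip_width: 0.497
```

```bash
python3 c.py .5107 .1192 .0535 15.4
```

```text
[ 0.14  0.54  1.84 -0.    0.76 -0.12]
tip [0.5108 0.1194 0.0552]
tcp [0.5109 0.1194 0.0242] shift cm [-0.02  0.01  0.17] turn u [ 0.02 -0.02 -0.07] F [ 0.8 -1.  -0.1] w 0.497 t 26.18
```

>>> step_arm(
  plan=[
    {"ax": 0, "ay": 0, "az": 0, "x": 0, "y": 0, "z": 0.15, "hand": 50},
    {"ax": 0, "ay": 0, "az": 0, "x": 0, "y": 0, "z": 0, "hand": 30},
    {"ax": 0, "ay": 0, "az": 0, "x": 0, "y": 0, "z": 0, "hand": 15},
    {"ax": 0, "ay": 0, "az": 0, "x": 0, "y": 0, "z": 0, "hand": 15},
    {"ax": 0, "ay": 0, "az": 0, "x": 0, "y": 0, "z": 0, "hand": 15},
  ],
  squeeze=20,
)

```text
t: 26.8
ee_pos: [0.5112, 0.1193, 0.023]
eef_rot: [3.113, 0.411, 0.004]
force: [-0.2, 1.1, -0.2]
grip_width: 0.253
```

```bash
python3 c.py .5757 -.05 .12 0
```

```text
[ 0.14  0.54  1.84 -0.    0.76 -0.12]
tip [0.5111 0.1193 0.054 ]
tcp [0.5112 0.1193 0.023 ] shift cm [ 1.85 18.03 -6.57] turn u [ 0.01 -0.03  3.01] F [-0.2  1.1 -0.2] w 0.253 t 26.8
```

>>> step_arm(
  plan=[
    {"ax": 0, "ay": 0, "az": 0, "x": 0, "y": 0, "z": -1, "hand": 15},
    {"ax": 0, "ay": 0, "az": 1, "x": 0, "y": 0, "z": -2.5, "hand": 15},
    {"ax": 0, "ay": 0, "az": 1, "x": 0, "y": 0, "z": -2.5, "hand": 15},
    {"ax": 0, "ay": 0, "az": 1, "x": 0.5, "y": 2, "z": -0.5, "hand": 15},
    {"ax": 0, "ay": 0, "az": 0, "x": 1.5, "y": 4, "z": 0, "hand": 15},
    {"ax": 0, "ay": 0, "az": 0, "x": 1.5, "y": 4, "z": 0, "hand": 15},
    {"ax": 0, "ay": 0, "az": 0, "x": 1.5, "y": 4, "z": 0, "hand": 15},
    {"ax": 0, "ay": 0, "az": 0, "x": 0.5, "y": 2, "z": 0, "hand": 15},
  ],
)

```text
t: 27.8
ee_pos: [0.5689, -0.0438, 0.0959]
eef_rot: [3.141, -0.008, 0.011]
force: [-0.1, 1.0, -0.1]
grip_width: 0.256
```

>>> step_arm(
  plan=[
    {"ax": 0, "ay": 0, "az": 0, "x": 0, "y": 0, "z": 0, "hand": 15},
    {"ax": 0, "ay": 0, "az": 0, "x": 0, "y": 0, "z": 0, "hand": 15},
  ],
)

```text
t: 28.05
ee_pos: [0.5684, -0.0435, 0.0962]
eef_rot: [3.141, -0.01, 0.01]
force: [-1.0, 0.2, -0.5]
grip_width: 0.257
```

```bash
python3 c.py .5757 -.05 .12 0;python3 - <<'E'
from cell import r
from h import *
m=r.camera_model("wrist");im=r.snapshot("wrist"); cv2.imwrite("pics/w17.png",im)
print(proj(m,[.5757,-.0022,.075]))
E
```

```text
[-0.16  0.49  1.69  0.    0.96 -0.15]
tip [ 0.5682 -0.0435  0.1272]
tcp [ 0.5684 -0.0435  0.0962] shift cm [0.73 0.65 0.72] turn u [ 0.01 -0.07 -0.07] F [-1.   0.2 -0.5] w 0.257 t 28.05
[[327.94827229 191.61934126]]
```

View pics/w17.png

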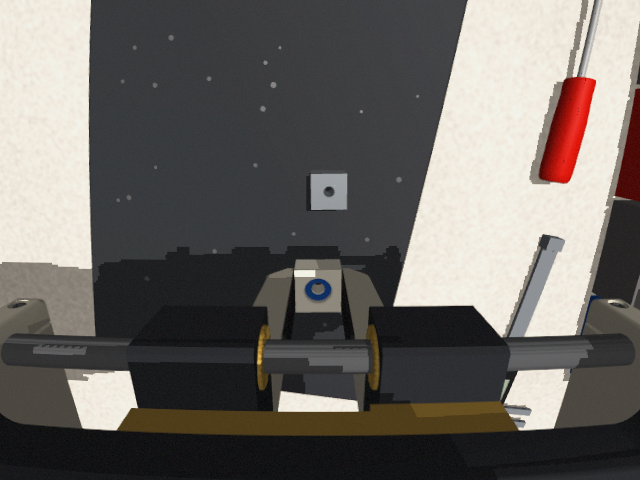

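Run:
```python
from cell import r
from h import *
m=r.camera_model("wrist");im=cv2.imread("pics/w17.png"); crop(im,290,160,70,60,10,"pics/w17c.png")
g=im.astype(int).sum(2)
k=np.zeros(g.shape,np.uint8); k[160:220,295:360]=(g>380)[160:220,295:360]
c=max(cv2.findContours(k,0,2)[0],key=cv2.contourArea); rc=cv2.minAreaRect(c); print(rc)
q=onz(m,cv2.boxPoints(rc),.075); e=q[1]-q[0]; print(q.mean(0),[np.linalg.norm(q[i]-q[i-1]) for i in(1,2)],np.degrees(np.arctan2(e[1],e[0]))%90)
hl=onz(m,[[328.9,191.2]],.0745);print(hl)
q4=cv2.approxPolyDP(cv2.convexHull(c),4,True).reshape(-1,2);print(q4)
# per-edge line fits
Q=onz(m,cv2.convexHull(c).reshape(-1,2),.075);print(cv2.minAreaRect((Q[:,:2]*1000).astype(np.float32)))
# end block in hand (marked face)
k=np.zeros(g.shape,np.uint8); k[255:320,290:348]=(g>330)[255:320,290:348]
```

```text
((328.5, 191.5), (35.0, 35.0), 90.0)
[ 0.57608788 -0.00217427  0.075     ] [np.float64(0.023002164053910343), np.float64(0.02354478108494646)] 89.57016476431092
[[ 0.57636474 -0.00189969  0.0745    ]]
[[346 174]
 [346 208]
 [311 209]
 [311 174]]
((576.1835327148438, -2.1805505752563477), (23.536624908447266, 23.652231216430664), 89.5701675415039)
```

View pics/w17c.png

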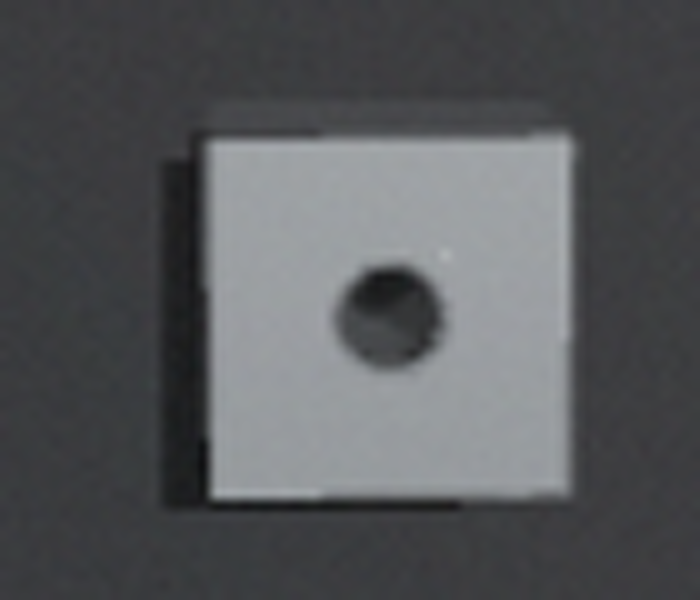

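>>> step_arm(
  plan=[
    {"ax": 0, "ay": -0.05, "az": 0, "x": 0.4, "y": -1, "z": 0, "hand": 15},
    {"ax": 0, "ay": 0, "az": 0, "x": 0.3, "y": -1, "z": 0.5, "hand": 15},
    {"ax": 0, "ay": 0, "az": 0, "x": 0, "y": -0.4, "z": 1, "hand": 15},
    {"ax": 0, "ay": 0, "az": 0, "x": 0, "y": 0, "z": 1, "hand": 15},
    {"ax": 0, "ay": 0, "az": 0, "x": 0, "y": 0, "z": 0.5, "hand": 15},
    {"ax": 0, "ay": 0, "az": 0, "x": 0, "y": 0, "z": 0, "hand": 15},
  ],
)

```text
t: 28.85
ee_pos: [0.5751, -0.0151, 0.0633]
eef_rot: [3.141, -0.005, -0.0]
force: [-0.8, 0.3, -0.3]
grip_width: 0.258
```

```bash
python3 c.py .5763 -.0155 .079 0;python3 - <<'E'
from cell import r
from h import *
m=r.camera_model("wrist");s=r.sense();im=r.snapshot("wrist"); crop(im,240,190,160,130,5,"pics/w18c.png")
hsv=cv2.cvtColor(im,cv2.COLOR_BGR2HSV)
k=((hsv[...,0]>100)&(hsv[...,0]<125)&(hsv[...,1]>120)&(hsv[...,2]>40)).astype(np.uint8); k[:240]=0;k[320:]=0;k[:,:290]=0;k[:,350:]=0
x,y,w,h=cv2.boundingRect(k); print(x,y,w,h, onz(m,[[x+w/2-.5,y+h/2-.5]],tip(s)[2]-.004+.011), tip(s))
E
```

```text
[-0.11  0.55  1.69 -0.    0.91 -0.1 ]
tip [ 0.5751 -0.0151  0.0943]
tcp [ 0.5751 -0.0151  0.0633] shift cm [0.12 0.04 1.53] turn u [ 0.    0.   -0.03] F [-0.8  0.3 -0.3] w 0.258 t 28.85
305 279 26 21 [[ 0.57497556 -0.01584167  0.10128679]] [ 0.57512825 -0.01508483  0.09428679]
```

View pics/w18c.png

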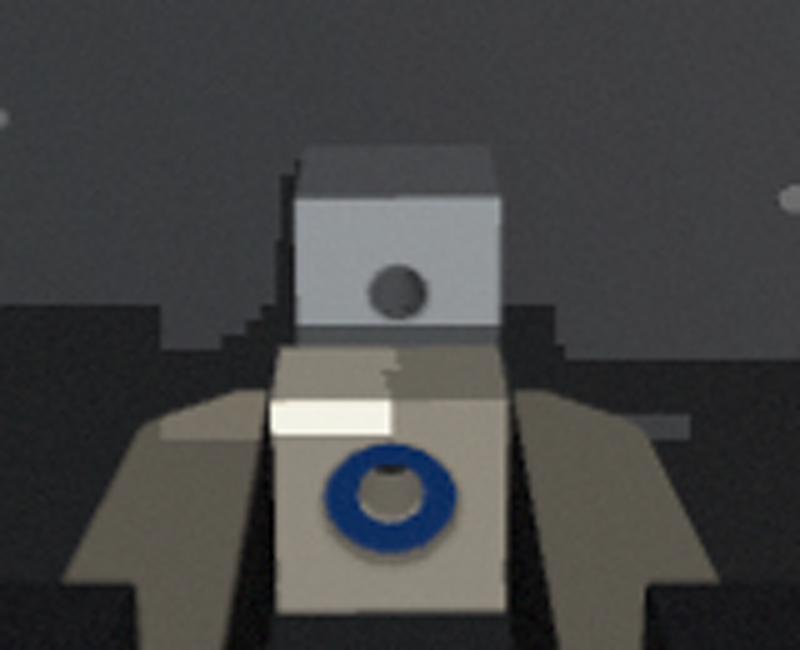

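>>> step_arm(
  plan=[
    {"ax": 0, "ay": 0, "az": 0, "x": 0.12, "y": 0, "z": 0.4, "hand": 15},
    {"ax": 0, "ay": 0, "az": 0, "x": 0, "y": 0, "z": 0.4, "hand": 15},
    {"ax": 0, "ay": 0, "az": 0, "x": 0, "y": 0, "z": 0.3, "hand": 15},
    {"ax": 0, "ay": 0, "az": 0, "x": 0, "y": 0, "z": 0.1, "hand": 15},
    {"ax": 0, "ay": 0, "az": 0, "x": 0, "y": 0, "z": 0, "hand": 15},
  ],
)

```text
t: 29.52
ee_pos: [0.5769, -0.0156, 0.0513]
eef_rot: [3.141, -0.006, 0.002]
force: [0.6, 0.5, -0.6]
grip_width: 0.254
```

```bash
python3 c.py .5763 -.0155 .079 0
```

```text
[-0.11  0.57  1.69 -0.    0.88 -0.1 ]
tip [ 0.5769 -0.0156  0.0823]
tcp [ 0.5769 -0.0156  0.0513] shift cm [-0.06 -0.01  0.33] turn u [ 0.   -0.02 -0.04] F [ 0.6  0.5 -0.6] w 0.254 t 29.52
```

>>> step_arm(
  plan=[
    {"ax": 0, "ay": 0, "az": 0, "x": -0.05, "y": 0, "z": 0.15, "hand": 15},
    {"ax": 0, "ay": 0, "az": 0, "x": 0, "y": 0, "z": 0.1, "hand": 15},
    {"ax": 0, "ay": 0, "az": 0, "x": 0, "y": 0, "z": 0, "hand": 15},
  ],
)

```text
t: 29.9
ee_pos: [0.5765, -0.0156, 0.0488]
eef_rot: [3.141, -0.006, 0.003]
force: [-0.3, 0.1, 0.3]
grip_width: 0.257
```

>>> step_arm(
  plan=[
    {"ax": 0, "ay": 0, "az": 0, "x": 0, "y": 0, "z": 0.07, "hand": 15},
    {"ax": 0, "ay": 0, "az": 0, "x": 0, "y": 0, "z": 0, "hand": 15},
  ],
)

```text
t: 30.15
ee_pos: [0.5765, -0.0156, 0.0481]
eef_rot: [3.141, -0.006, 0.003]
force: [0.4, -0.1, -0.1]
grip_width: 0.255
```

>>> step_arm(
  plan=[
    {"ax": 0, "ay": 0, "az": 0, "x": 0, "y": 0, "z": 0.05, "hand": 15},
    {"ax": 0, "ay": 0, "az": 0, "x": 0, "y": 0, "z": 0, "hand": 15},
  ],
)

```text
t: 30.4
ee_pos: [0.5767, -0.0157, 0.048]
eef_rot: [3.141, -0.006, 0.003]
force: [-0.1, -0.0, -0.6]
grip_width: 0.256
```

>>> step_arm(
  plan=[
    {"ax": 0, "ay": 0, "az": 0, "x": 0, "y": 0, "z": 0.05, "hand": 15},
    {"ax": 0, "ay": 0, "az": 0, "x": 0, "y": 0, "z": 0, "hand": 15},
  ],
)

```text
t: 30.65
ee_pos: [0.5767, -0.0157, 0.048]
eef_rot: [3.141, -0.006, 0.004]
force: [0.1, 0.4, 1.2]
grip_width: 0.26
```

>>> step_arm(
  plan=[
    {"ax": 0, "ay": 0, "az": 0, "x": 0, "y": 0, "z": 0.12, "hand": 15},
    {"ax": 0, "ay": 0, "az": 0, "x": 0, "y": 0, "z": 0, "hand": 15},
  ],
)

```text
t: 30.9
ee_pos: [0.577, -0.0159, 0.048]
eef_rot: [3.141, -0.005, 0.005]
force: [-0.0, 0.3, -0.1]
grip_width: 0.252
```

Run:
```python
from cell import r
from h import *
s=r.sense();print(s["force"],tip(s));im=r.snapshot("wrist"); crop(im,240,190,160,130,5,"pics/w19c.png");im=r.snapshot("scene"); crop(im,240,180,120,90,6,"pics/s19c.png")
```

```text
[-0.03747857  0.26019384 -0.0532454 ] [ 0.5768791  -0.01587428  0.07903457]
```

View pics/w19c.png

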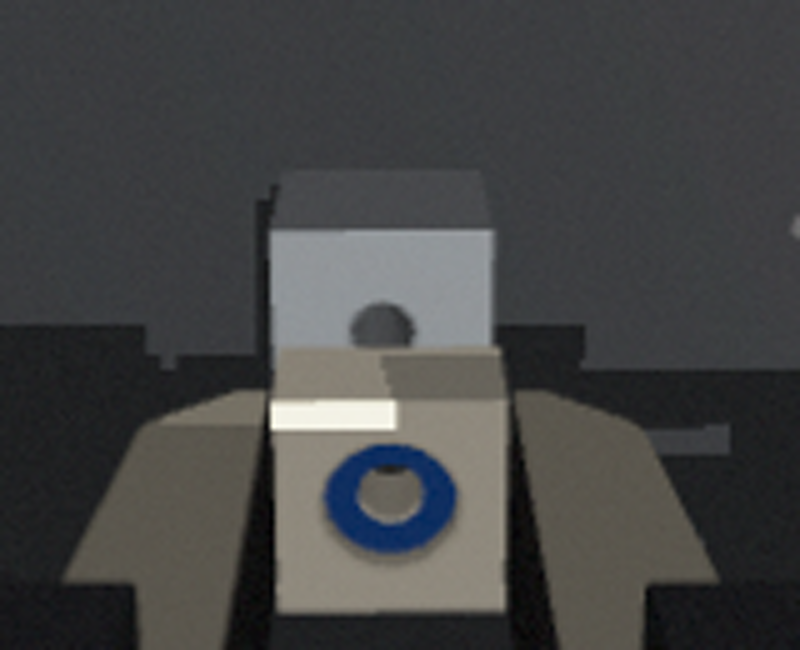

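View pics/s19c.png

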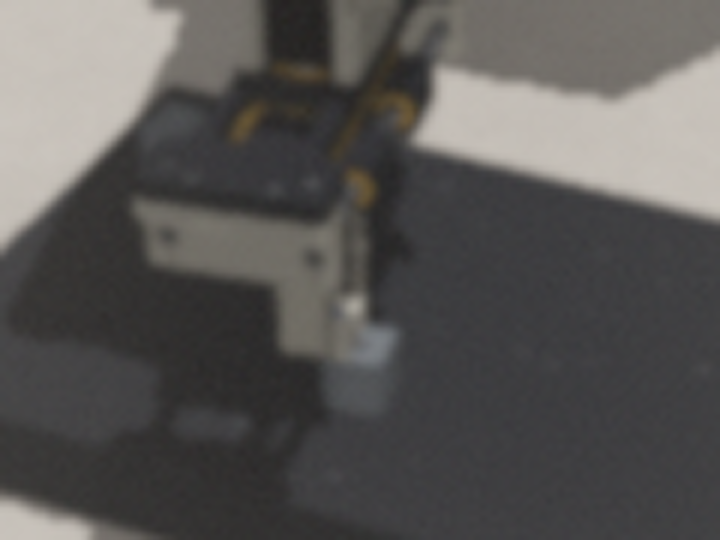

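>>> step_arm(
  plan=[
    {"ax": 0, "ay": 0, "az": 0, "x": -0.05, "y": 0, "z": 0.07, "hand": 15},
    {"ax": 0, "ay": 0, "az": 0, "x": 0, "y": 0, "z": 0.07, "hand": 15},
  ],
)

```text
t: 31.25
ee_pos: [0.5773, -0.0161, 0.0478]
eef_rot: [3.14, -0.005, 0.007]
force: [-5.8, -0.8, 12.9]
grip_width: 0.255
```

>>> step_arm(
  plan=[
    {"ax": 0, "ay": 0, "az": 0, "x": 0, "y": -0.2, "z": 0.05, "hand": 15},
    {"ax": 0, "ay": 0, "az": 0, "x": 0, "y": -0.2, "z": 0.05, "hand": 15},
    {"ax": 0, "ay": 0, "az": 0, "x": 0, "y": -0.2, "z": 0.05, "hand": 15},
  ],
)

```text
t: 31.62
ee_pos: [0.5788, -0.0119, 0.048]
eef_rot: [3.137, -0.004, 0.013]
force: [-1.2, -2.9, 7.8]
grip_width: 0.257
```

```bash
python3 c.py .5763 -.002 .079 0
python3 - <<'E'
from cell import r
from h import *
im=r.snapshot("wrist"); crop(im,240,190,160,130,5,"pics/w20c.png")
E
```

```text
[-0.1   0.57  1.69 -0.    0.87 -0.09]
tip [ 0.5786 -0.0118  0.079 ]
tcp [ 0.5788 -0.0119  0.048 ] shift cm [-0.25 -0.99 -0.01] turn u [ 0.05 -0.09 -0.03] F [-1.2 -2.9  7.8] w 0.257 t 31.62
```

View pics/w20c.png

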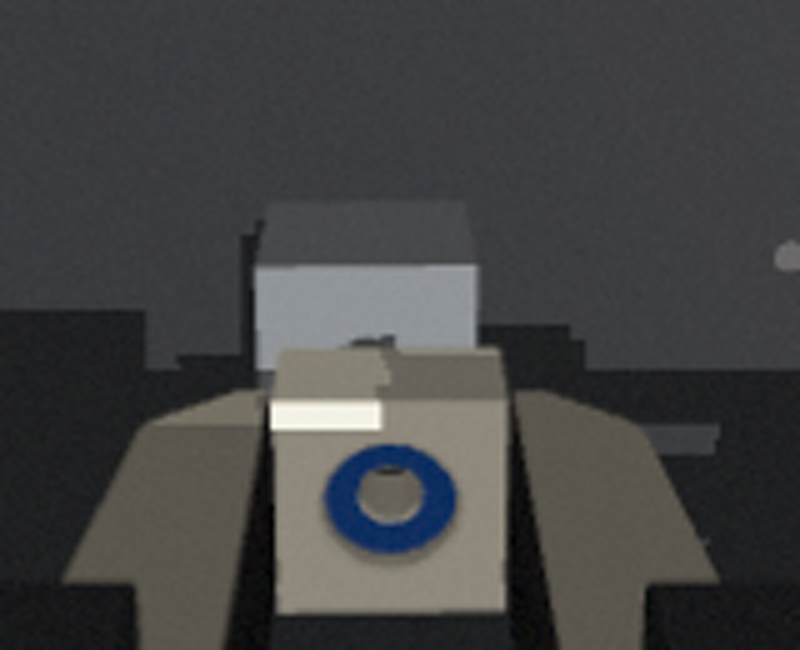

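>>> step_arm(
  plan=[
    {"ax": 0, "ay": 0, "az": 0, "x": -0.15, "y": -0.15, "z": 0.03, "hand": 15},
    {"ax": 0, "ay": 0, "az": 0, "x": -0.15, "y": -0.15, "z": 0.03, "hand": 15},
    {"ax": 0, "ay": 0, "az": 0, "x": -0.1, "y": -0.15, "z": 0.03, "hand": 15},
  ],
)

```text
t: 32.05
ee_pos: [0.5769, -0.0083, 0.0481]
eef_rot: [3.135, -0.004, 0.021]
force: [0.4, -5.6, 11.3]
grip_width: 0.256
```

```bash
python3 c.py .5763 -.002 .079 0
```

```text
[-0.09  0.57  1.7  -0.01  0.86 -0.09]
tip [ 0.5765 -0.0081  0.0791]
tcp [ 0.5769 -0.0083  0.0481] shift cm [-0.06 -0.63  0.  ] turn u [ 0.07 -0.15 -0.03] F [ 0.4 -5.6 11.3] w 0.256 t 32.05
```

>>> step_arm(
  plan=[
    {"ax": 0.05, "ay": -0.15, "az": 0, "x": -0.05, "y": -0.15, "z": 0.01, "hand": 15},
    {"ax": 0, "ay": 0, "az": 0, "x": -0.05, "y": -0.15, "z": 0.02, "hand": 15},
    {"ax": 0, "ay": 0, "az": 0, "x": 0, "y": -0.15, "z": 0.02, "hand": 15},
  ],
)

```text
t: 32.42
ee_pos: [0.5764, -0.0043, 0.0481]
eef_rot: [3.139, -0.004, 0.001]
force: [-0.5, -0.1, 0.5]
grip_width: 0.257
```

```bash
python3 c.py .5763 -.002 .079 0
python3 - <<'E'
from cell import r
from h import *
im=r.snapshot("wrist"); crop(im,240,190,160,130,5,"pics/w21c.png")
E
```

```text
[-0.09  0.57  1.69 -0.    0.88 -0.08]
tip [ 0.5764 -0.0042  0.0791]
tcp [ 0.5764 -0.0043  0.0481] shift cm [-0.01 -0.23  0.01] turn u [ 0.03 -0.01 -0.03] F [-0.5 -0.1  0.5] w 0.257 t 32.42
```

View pics/w21c.png

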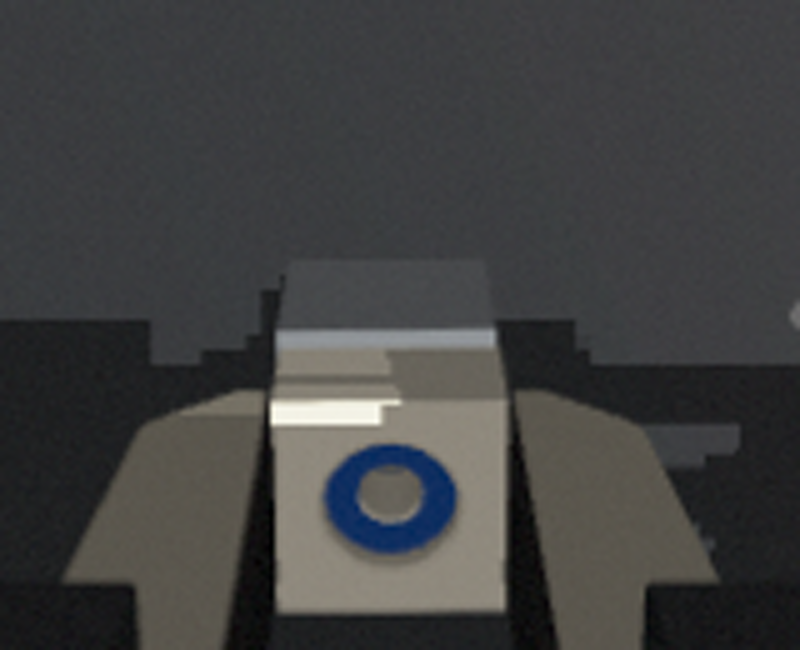

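>>> step_arm(
  plan=[
    {"ax": 0, "ay": 0, "az": 0, "x": 0, "y": -0.1, "z": 0.03, "hand": 15},
    {"ax": 0, "ay": 0, "az": 0, "x": 0, "y": -0.08, "z": 0.03, "hand": 15},
    {"ax": 0, "ay": 0, "az": 0, "x": 0, "y": 0, "z": 0.02, "hand": 15},
  ],
)

```text
t: 32.85
ee_pos: [0.5766, -0.0032, 0.048]
eef_rot: [3.137, -0.003, 0.001]
force: [-1.1, -3.9, 6.5]
grip_width: 0.258
```

```bash
python3 c.py .5763 -.002 .079 0
python3 - <<'E'
from cell import r
from h import *
im=r.snapshot("wrist"); crop(im,270,230,100,75,8,"pics/w22c.png")
E
```

```text
[-0.08  0.57  1.69 -0.01  0.88 -0.08]
tip [ 0.5765 -0.003   0.079 ]
tcp [ 0.5766 -0.0032  0.048 ] shift cm [-0.03 -0.12  0.  ] turn u [ 0.05 -0.01 -0.02] F [-1.1 -3.9  6.5] w 0.258 t 32.85
```

View pics/w22c.png

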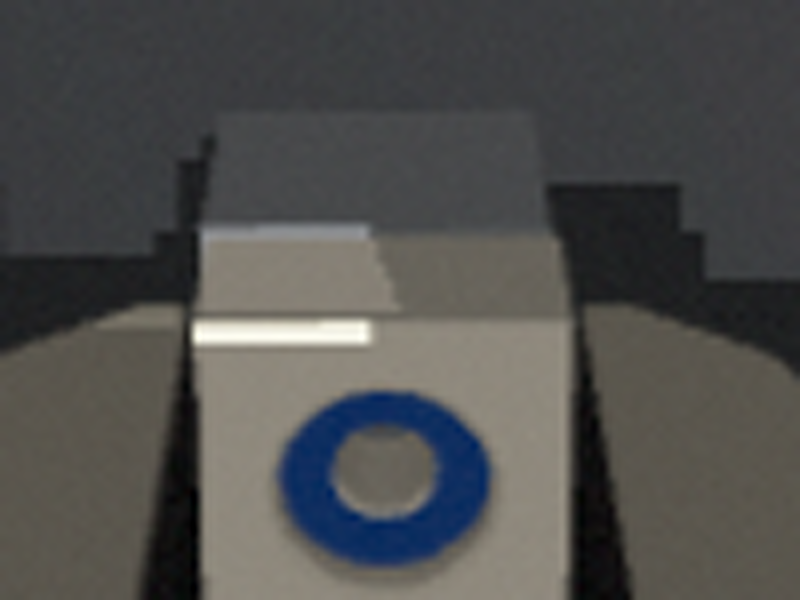

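>>> step_arm(
  plan=[
    {"ax": 0.05, "ay": 0, "az": 0, "x": -0.02, "y": -0.1, "z": 0.02, "hand": 15},
    {"ax": 0, "ay": 0, "az": 0, "x": 0, "y": -0.05, "z": 0.02, "hand": 15},
    {"ax": 0, "ay": 0, "az": 0, "x": 0, "y": 0, "z": 0.01, "hand": 15},
  ],
)

```text
t: 33.28
ee_pos: [0.5765, -0.0021, 0.048]
eef_rot: [3.141, -0.003, 0.002]
force: [0.6, -1.0, 5.5]
grip_width: 0.253
```

```bash
python3 c.py .5763 -.002 .079 0
python3 - <<'E'
from cell import r
from h import *
im=r.snapshot("wrist"); crop(im,270,230,100,75,8,"pics/w23c.png")
E
```

```text
[-0.08  0.57  1.69 -0.    0.88 -0.08]
tip [ 0.5765 -0.0021  0.079 ]
tcp [ 0.5765 -0.0021  0.048 ] shift cm [-0.02 -0.01 -0.  ] turn u [ 0.01 -0.01 -0.02] F [ 0.6 -1.   5.5] w 0.253 t 33.27
```

View pics/w23c.png

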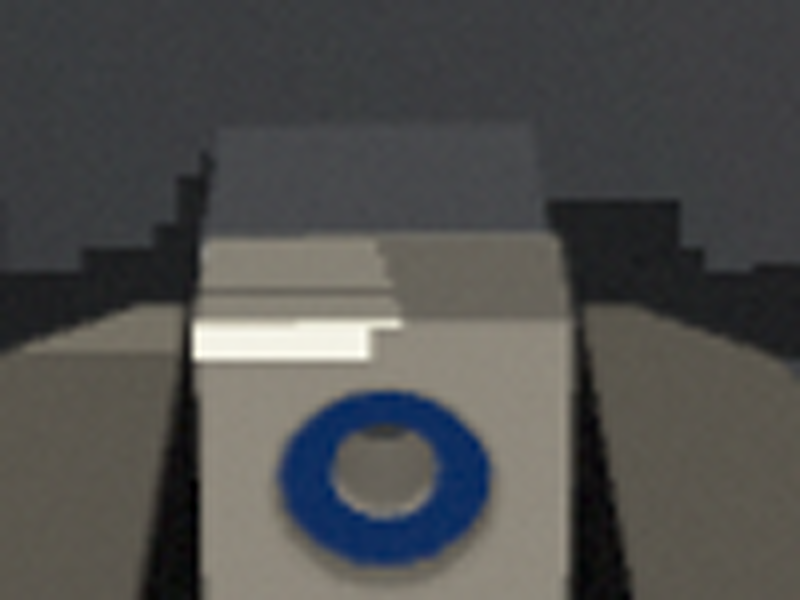

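>>> step_arm(
  plan=[
    {"ax": 0, "ay": 0, "az": 0, "x": 0, "y": 0, "z": 0, "hand": 15},
    {"ax": 0, "ay": 0, "az": 0, "x": 0, "y": 0, "z": 0, "hand": 30},
    {"ax": 0, "ay": 0, "az": 0, "x": 0, "y": 0, "z": 0, "hand": 45},
    {"ax": 0, "ay": 0, "az": 0, "x": 0, "y": 0, "z": 0, "hand": 50},
    {"ax": 0, "ay": 0, "az": 0, "x": 0, "y": 0, "z": 0, "hand": 50},
  ],
)

```text
t: 33.95
ee_pos: [0.5751, -0.0011, 0.0465]
eef_rot: [-3.141, 0.003, 0.004]
force: [-0.1, 0.5, 0.1]
grip_width: 0.495
```

```bash
python3 c.py .5763 -.002 .079 0
python3 - <<'E'
from cell import r
from h import *
im=r.snapshot("wrist"); crop(im,260,220,115,90,7,"pics/w24c.png")
E
```

```text
[-0.08  0.57  1.69  0.    0.88 -0.08]
tip [ 0.5752 -0.0011  0.0775]
tcp [ 0.5751 -0.0011  0.0465] shift cm [ 0.12  0.09 -0.15] turn u [-0.01  0.03 -0.02] F [-0.1  0.5  0.1] w 0.495 t 33.95
```

View pics/w24c.png

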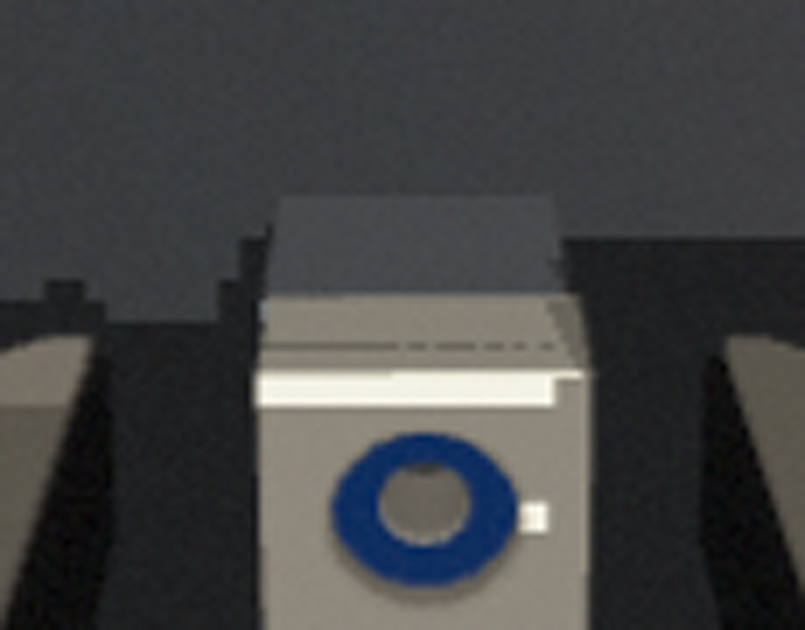

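>>> step_arm(
  plan=[
    {"ax": 0, "ay": 0, "az": 0, "x": 0.1, "y": 0.1, "z": 0.5, "hand": 50},
    {"ax": 0, "ay": 0, "az": 0, "x": 0, "y": 0, "z": 0.5, "hand": 50},
    {"ax": 0, "ay": 0, "az": 0, "x": 0, "y": 0, "z": 0.3, "hand": 50},
    {"ax": 0, "ay": 0, "az": 0, "x": 0, "y": 0, "z": 0, "hand": 50},
  ],
)

```text
t: 34.5
ee_pos: [0.5759, -0.0021, 0.0322]
eef_rot: [-3.141, 0.003, 0.005]
force: [0.0, -0.6, 0.8]
grip_width: 0.501
```

```bash
python3 c.py .5763 -.002 .064 0
```

```text
[-0.08  0.6   1.7   0.    0.85 -0.08]
tip [ 0.576  -0.0022  0.0632]
tcp [ 0.5759 -0.0021  0.0322] shift cm [ 0.04 -0.01 -0.08] turn u [-0.01  0.04 -0.02] F [ 0.  -0.6  0.8] w 0.501 t 34.5
```

>>> step_arm(
  plan=[
    {"ax": 0, "ay": 0, "az": 0, "x": 0, "y": 0, "z": 0, "hand": 35},
    {"ax": 0, "ay": 0, "az": 0, "x": 0, "y": 0, "z": 0, "hand": 29},
    {"ax": 0, "ay": 0, "az": 0, "x": 0, "y": 0, "z": 0, "hand": 27},
    {"ax": 0, "ay": 0, "az": 0, "x": 0, "y": 0, "z": 0, "hand": 25},
    {"ax": 0, "ay": 0, "az": 0, "x": 0, "y": 0, "z": 0, "hand": 22},
    {"ax": 0, "ay": 0, "az": 0, "x": 0, "y": 0, "z": 0, "hand": 22},
  ],
  squeeze=10,
)

```text
t: 35.25
ee_pos: [0.576, -0.0022, 0.0325]
eef_rot: [-3.141, 0.003, 0.004]
force: [-0.0, -0.3, -0.6]
grip_width: 0.26
```

```bash
python3 c.py .5763 -.002 .064 0
python3 - <<'E'
from cell import r
from h import *
im=r.snapshot("wrist"); crop(im,260,220,115,90,7,"pics/w25c.png")
E
```

```text
[-0.08  0.6   1.7   0.    0.85 -0.08]
tip [ 0.5761 -0.0022  0.0635]
tcp [ 0.576  -0.0022  0.0325] shift cm [ 0.03 -0.02 -0.05] turn u [-0.01  0.03 -0.02] F [-0.  -0.3 -0.6] w 0.26 t 35.25
```

View pics/w25c.png

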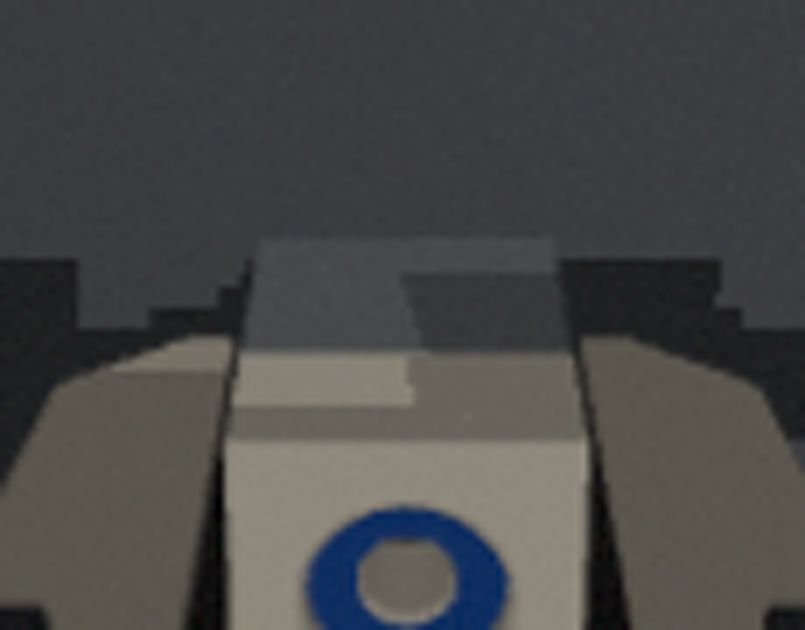

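>>> step_arm(
  plan=[
    {"ax": 0, "ay": 0, "az": 0, "x": 0, "y": 0, "z": 0, "hand": 35},
    {"ax": 0, "ay": 0, "az": 0, "x": 0, "y": 0, "z": 0, "hand": 50},
    {"ax": 0, "ay": 0, "az": 0, "x": 0, "y": 0, "z": -0.5, "hand": 60},
    {"ax": 0, "ay": 0, "az": 0, "x": 0, "y": 0, "z": -2, "hand": 60},
    {"ax": 0, "ay": 0, "az": 0, "x": 0, "y": 0, "z": -3, "hand": 60},
    {"ax": 0, "ay": 0, "az": 0, "x": 0, "y": 0, "z": -1, "hand": 60},
    {"ax": 0, "ay": 0, "az": -1, "x": 0, "y": 0, "z": 0, "hand": 60},
  ],
)

```text
t: 36.17
ee_pos: [0.5761, -0.0022, 0.1]
eef_rot: [-3.138, -0.137, 0.004]
force: [-1.6, 0.4, 0.3]
grip_width: 0.598
```

>>> step_arm(
  plan=[
    {"ax": 0, "ay": 0, "az": -2, "x": 0, "y": 0, "z": 0, "hand": 60},
    {"ax": 0, "ay": 0, "az": -2, "x": 0, "y": 0, "z": 0, "hand": 60},
    {"ax": 0, "ay": 0, "az": -2, "x": 0, "y": 0, "z": 0, "hand": 60},
    {"ax": 0, "ay": 0, "az": -2, "x": 0, "y": 0, "z": 0, "hand": 60},
    {"ax": 0, "ay": 0, "az": -2, "x": 0, "y": 0, "z": 0, "hand": 60},
    {"ax": 0, "ay": 0, "az": -2, "x": 0, "y": 0, "z": 0, "hand": 60},
    {"ax": 0, "ay": 0, "az": -2, "x": 0, "y": 0, "z": 0, "hand": 60},
    {"ax": 0, "ay": 0, "az": -2, "x": 0, "y": 0, "z": 0, "hand": 60},
  ],
)

```text
t: 37.17
ee_pos: [0.5738, -0.002, 0.0959]
eef_rot: [-2.262, -2.171, 0.008]
force: [-0.4, -0.3, 0.5]
grip_width: 0.596
```

```bash
python3 c.py .5761 -.002 .064 90
python3 - <<'E'
from cell import r
from h import *
m=r.camera_model("wrist");im=r.snapshot("wrist"); cv2.imwrite("pics/w26.png",im)
E
```

```text
[-0.08  0.5   1.66  0.    0.98 -1.61]
tip [ 0.5741 -0.0021  0.1269]
tcp [ 0.5738 -0.002   0.0959] shift cm [0.01 0.27 6.29] turn u [-0.09 -0.01 -0.47] F [-0.4 -0.3  0.5] w 0.596 t 37.17
```

View pics/w26.png

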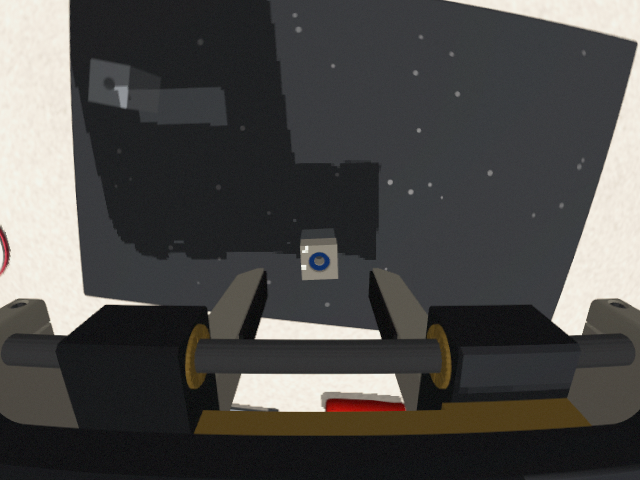

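>>> step_arm(
  plan=[
    {"ax": -0.1, "ay": 0, "az": -0.4, "x": 0, "y": 0.2, "z": 1, "hand": 60},
    {"ax": 0, "ay": 0, "az": 0, "x": 0, "y": 0, "z": 2, "hand": 60},
    {"ax": 0, "ay": 0, "az": 0, "x": 0, "y": 0, "z": 1.5, "hand": 60},
    {"ax": 0, "ay": 0, "az": 0, "x": 0, "y": 0, "z": 0.5, "hand": 60},
    {"ax": 0, "ay": 0, "az": 0, "x": 0, "y": 0, "z": 0, "hand": 60},
  ],
)

```text
t: 37.85
ee_pos: [0.5754, -0.0021, 0.0433]
eef_rot: [-2.228, -2.214, -0.001]
force: [-0.6, 0.1, -1.0]
grip_width: 0.598
```

```bash
python3 c.py .5761 -.002 .064 90
python3 - <<'E'
from cell import r
from h import *
m=r.camera_model("wrist");im=r.snapshot("wrist"); crop(im,220,200,200,150,4,"pics/w27c.png")
E
```

```text
[-0.09  0.58  1.7   0.    0.87 -1.65]
tip [ 0.5754 -0.0021  0.0743]
tcp [ 0.5754 -0.0021  0.0433] shift cm [0.01 0.07 1.03] turn u [ 0.   -0.01 -0.07] F [-0.6  0.1 -1. ] w 0.598 t 37.85
```

View pics/w27c.png

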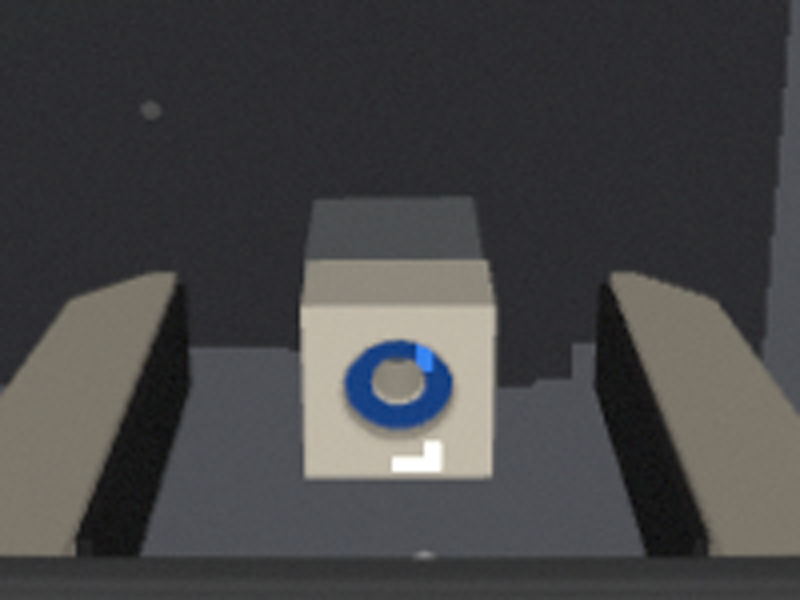

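>>> step_arm(
  plan=[
    {"ax": 0, "ay": 0, "az": -0.05, "x": 0, "y": 0.05, "z": 0.6, "hand": 50},
    {"ax": 0, "ay": 0, "az": 0, "x": 0, "y": 0, "z": 0.4, "hand": 40},
    {"ax": 0, "ay": 0, "az": 0, "x": 0, "y": 0, "z": 0, "hand": 32},
    {"ax": 0, "ay": 0, "az": 0, "x": 0, "y": 0, "z": 0, "hand": 28},
    {"ax": 0, "ay": 0, "az": 0, "x": 0, "y": 0, "z": 0, "hand": 26},
    {"ax": 0, "ay": 0, "az": 0, "x": 0, "y": 0, "z": 0, "hand": 24},
    {"ax": 0, "ay": 0, "az": 0, "x": 0, "y": 0, "z": 0, "hand": 22},
    {"ax": 0, "ay": 0, "az": 0, "x": 0, "y": 0, "z": 0, "hand": 22},
  ],
  squeeze=10,
)

```text
t: 38.9
ee_pos: [0.5769, -0.002, 0.0342]
eef_rot: [2.223, 2.218, 0.004]
force: [0.0, -0.2, -1.0]
grip_width: 0.258
```

```bash
python3 c.py .5761 -.002 .064 90
python3 - <<'E'
from cell import r
from h import *
m=r.camera_model("wrist");im=r.snapshot("wrist"); crop(im,220,200,200,150,4,"pics/w28c.png")
E
```

```text
[-0.08  0.59  1.7   0.    0.85 -1.65]
tip [ 0.5768 -0.0021  0.0652]
tcp [ 0.5769 -0.002   0.0342] shift cm [ 0.   -0.08  0.12] turn u [ 0.03 -0.01 -0.02] F [ 0.  -0.2 -1. ] w 0.258 t 38.9
```

View pics/w28c.png

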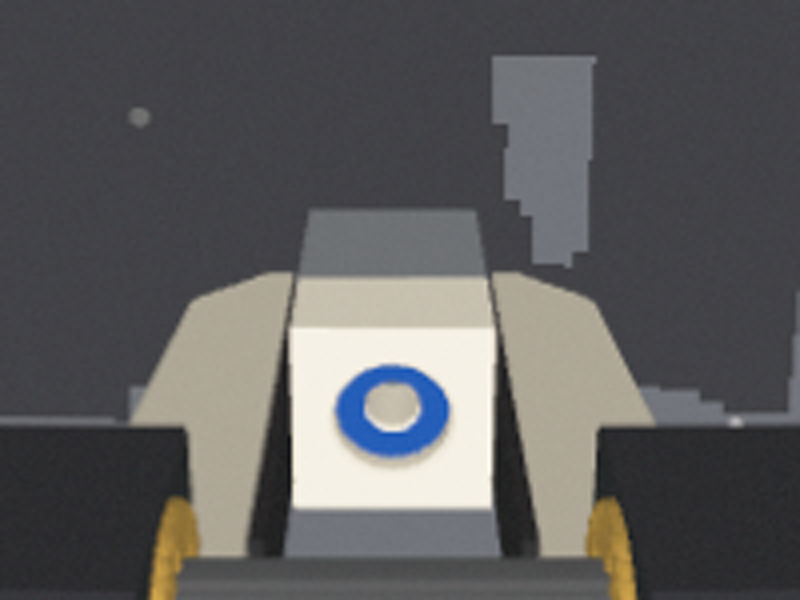

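Both blocks are gripped together at 0.258, which is 24 mm, so they are flush in y too. Next I open and rise straight up.

>>> step_arm(
  plan=[
    {"ax": 0, "ay": 0, "az": 0, "x": 0, "y": 0, "z": 0, "hand": 35},
    {"ax": 0, "ay": 0, "az": 0, "x": 0, "y": 0, "z": 0, "hand": 55},
    {"ax": 0, "ay": 0, "az": 0, "x": 0, "y": 0, "z": -0.5, "hand": 60},
    {"ax": 0, "ay": 0, "az": 0, "x": 0, "y": 0, "z": -2, "hand": 60},
    {"ax": 0, "ay": 0, "az": 0, "x": 0, "y": 0, "z": -4, "hand": 60},
    {"ax": 0, "ay": 0, "az": 0, "x": 0, "y": -2, "z": -4, "hand": 60},
    {"ax": 0, "ay": 0, "az": 0, "x": 0, "y": -4, "z": -1, "hand": 60},
    {"ax": 0, "ay": 0, "az": 0, "x": 0, "y": 0, "z": 0, "hand": 60},
  ],
)

```text
t: 39.95
ee_pos: [0.5154, -0.0022, 0.1543]
eef_rot: [2.222, 2.218, 0.005]
force: [-0.0, 0.6, -0.3]
grip_width: 0.6
```

>>> step_arm(
  plan=[
    {"ax": 0, "ay": 0, "az": 0, "x": 0, "y": 0, "z": 0, "hand": 60},
    {"ax": 0, "ay": 0, "az": 0, "x": 0, "y": 0, "z": 0, "hand": 60},
  ],
)

```text
t: 40.2
ee_pos: [0.5165, -0.0023, 0.1545]
eef_rot: [2.222, 2.217, 0.006]
force: [0.2, 0.3, -0.2]
grip_width: 0.601
```

```bash
python3 c.py .5761 -.002 .13 90
python3 - <<'E'
from cell import r
from h import *
m=r.camera_model("wrist");im=r.snapshot("wrist"); cv2.imwrite("pics/w29.png",im)
mt=r.camera_model("top");t=r.snapshot("top"); crop(t,225,190,210,155,3.5,"pics/top29.png")
s=r.snapshot("scene"); crop(s,215,185,200,115,4,"pics/s29.png")
print(proj(m,[.576,-.002,.09]))
p=proj(m,[.576,-.002,.09])[0].astype(int); x,y=p
white(im,m,.09,(x-40,y-40,x+40,y+40),450); crop(im,max(x-45,0),max(y-45,0),90,80,8,"pics/w29c.png")
E
```

```text
[-0.1   0.33  1.78  0.    1.03 -1.66]
tip [ 0.5164 -0.0023  0.1855]
tcp [ 0.5165 -0.0023  0.1545] shift cm [0.04 5.93 5.58] turn u [ 0.06 -0.   -0.02] F [ 0.2  0.3 -0.2] w 0.601 t 40.2
[[318.65492088 297.2718544 ]]
((318.5, 298.0), (24.0, 27.0), 90.0) ctr [ 0.5769 -0.0021  0.09  ] sides [np.float64(23.5), np.float64(23.6)] yaw 89.8
```

View pics/w29c.png

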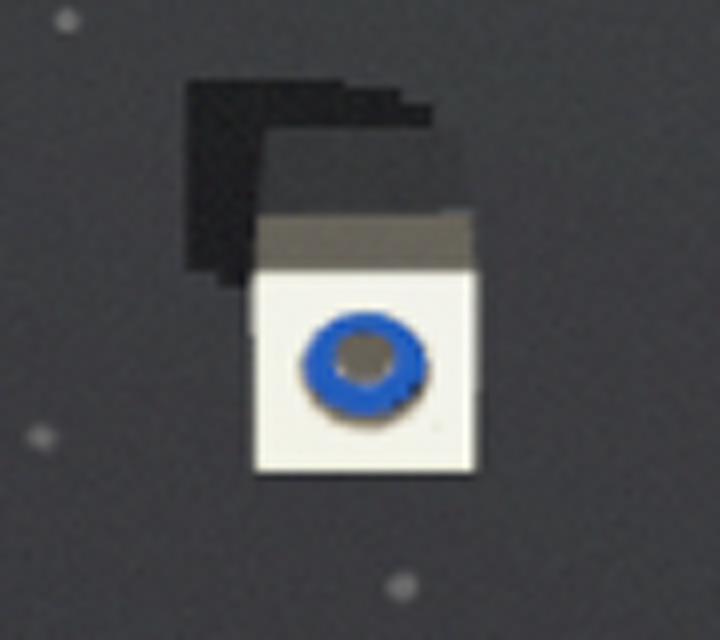

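View pics/s29.png

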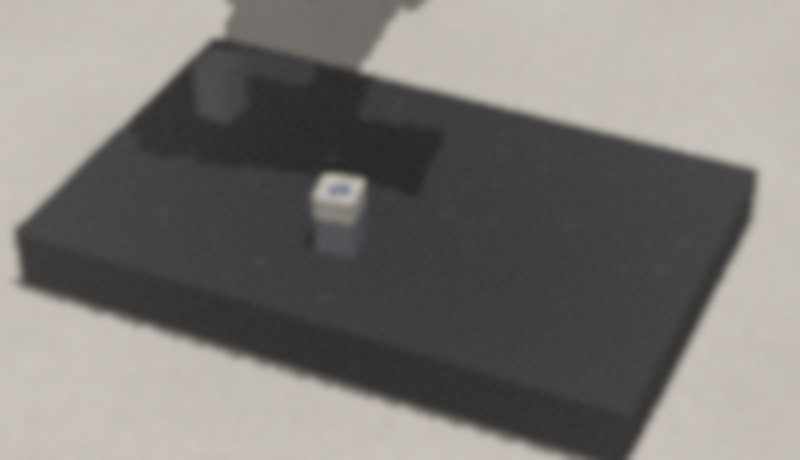

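View pics/top29.png

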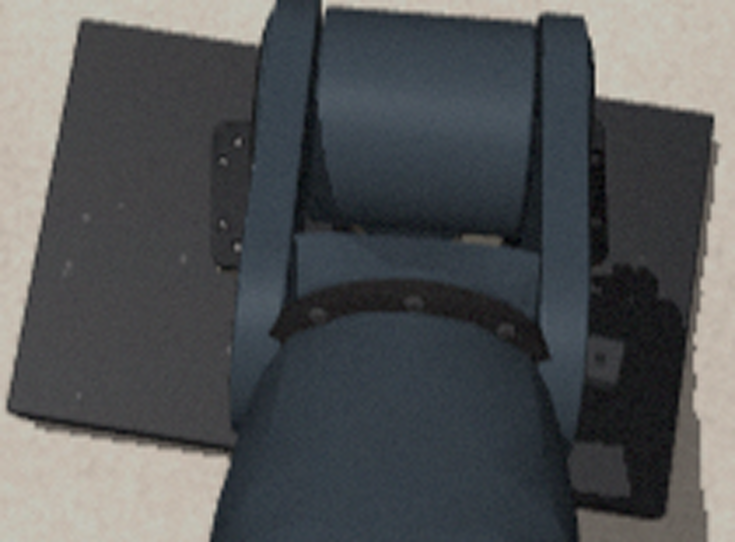

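Run:
```python
from cell import r
print(r.sense()["t"]); print(r.sign_off())
```

```text
40.35
the job is handed in; nothing more can be done
None
```

I turned the end block over and wrung it onto the short steel block, and the stack is standing on the plate. I handed the job in at 40.4 s; no verdict was reported.

**What I did**
- I turned the white block over in two 90° flips, so the blue counterbore is on top.
- I laid it on the short steel block with the centres about 14 mm apart and about 13 N of contact force.
- I slid it on in steps of 2 mm or less under light downward pressure, without lifting it, until the strip of steel showing was gone.
- I then closed the gripper at 10 N across both blocks, once in x and once in y, to line up the sides. The opening read 24 mm both times.

**Last checks**
- The end block's top face measured at (0.577, −0.002), with sides parallel within about 0.5°. Its edges look flush with the base to within about 1 mm.
- After the release, and before the squeezes, the end block looked about 1 mm off in x.
- The tall block looks unmoved in the overhead and scene pictures.
- The arm was clear above the stack when I handed in, with the force reading near zero.

**What disagreed:** the fingertips turned out to be about 31 mm behind the reported TCP, although the description puts the TCP at the tips. My first close therefore shut above the block without moving it. I found the offset by touching the plate (14 N) and allowed for it afterwards. My first attempt to tilt along the arm ran close to a joint limit, so I tilted sideways instead.

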